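# Load the mask workshop's curing box

## Task

Load the curing box: swing its clamp lever fully open, raise the hood right up, and lay every plaster face ornament from the bench in the box, face up and flat, each in a nest of its own with its length along the row. Then lower the hood gently all the way down and swing the clamp lever fully shut again; keep the lever open whenever the hood is up, and leave the jar, brush and bowl alone.

Things in the scene. Friction and masses are not known exactly. Their poses are not given: they have to be found in the camera images.
- box: Table-top curing box, fixed. Aluminium base plate 165 (x) by 300 (y) by 12 mm; origin at the centre of its underside on the bench; x from the handle side (robot side) to the hood hinge at the back, y along the row of five nests, z up. Grey ribs 3 mm thick, 5 mm high wall the nests. A foot at the plate's -y front corner carries the lever.
- hood (a joint): Hinged hood (grey frame, amber pane; 137 deep, 284 wide, 48 mm high; open below; 0.42 kg) over all five nests. Radians: 0 = down on its stop (as it starts), 1.6 = fully raised on its stop, upright at the back; the front edge rises. Hinge line along the box's y. Stiff hinge (friction 0.6 N m, damped): it stays where it is left; about 6 N at the handle moves it.
- hood_hinge (a point): Middle of the hood's hinge line, at (75, 0, 30) mm in the box's frame. Fixed to the box.
- hood_handle (a point): Middle of the hood's handle: round steel bar, 10 mm thick, 100 mm long along the box's y, on two posts 45 mm either side of this point, 44 mm out from the hood's front wall. Hood down: 183 mm in front of the hinge line and 15 mm above it, 45 mm above the bench. Pinch it from above, fingers closing along the box's x; it turns between the pads. Moves with the hood.
- lever (a joint): Clamp lever at the box's -y front corner: dark steel arm 95 mm long, black crosswise grip rod at its tip. Radians: 0 = shut (as it starts), level along +x over the steel ear on the hood's -y end; 1.9 = fully open on its stop, swung up and over towards the box's -x. Pivot line along the box's y. Stays where it is left (friction 0.25 N m, 3 to 4 N at the grip).
- lever_pivot (a point): Point on the lever's pivot line, in the plane of the middle of the grip rod: at (-85, -215, 50) mm in the box's frame. Fixed to the box.
- lever_grip (a point): Middle of the lever's grip rod: round, 10 mm thick, sticking out 68 mm from the arm to the box's -y; this point is 34 mm from the arm's side and 90 mm from the pivot line. Pinch it from above, fingers closing along the box's x; it turns between the pads. Shut: 50 mm above the bench, only bench beneath. Moves with the lever.
- nest0 (a point): Centre of the floor of nest 0 (12 mm above the bench, at x = -15 mm of the box, 90 mm in front of the hood's hinge line), counted from the box's +y end; axes as the box's. The nest is 40 mm clear in x by 49 mm clear in y between 5 mm high ribs; next nest 52 mm on.
- nest1 (a point): Centre of the floor of nest 1 (12 mm above the bench, at x = -15 mm of the box, 90 mm in front of the hood's hinge line), counted from the box's +y end; axes as the box's. The nest is 40 mm clear in x by 49 mm clear in y between 5 mm high ribs; next nest 52 mm on.
- nest2 (a point): Centre of the floor of nest 2 (12 mm above the bench, at x = -15 mm of the box, 90 mm in front of the hood's hinge line), counted from the box's +y end; axes as the box's. The nest is 40 mm clear in x by 49 mm clear in y between 5 mm high ribs; next nest 52 mm on.
- nest3 (a point): Centre of the floor of nest 3 (12 mm above the bench, at x = -15 mm of the box, 90 mm in front of the hood's hinge line), counted from the box's +y end; axes as the box's. The nest is 40 mm clear in x by 49 mm clear in y between 5 mm high ribs; next nest 52 mm on.
- nest4 (a point): Centre of the floor of nest 4 (12 mm above the bench, at x = -15 mm of the box, 90 mm in front of the hood's hinge line), counted from the box's +y end; axes as the box's. The nest is 40 mm clear in x by 49 mm clear in y between 5 mm high ribs; next nest 52 mm on.
- face0: Small white plaster face ornament, one of three to five alike (may be absent: None). 40 mm long in its x (forehead at +x, rounded chin at -x), 30 mm wide in its y at the forehead (26 mm at the chin), 18 mm thick plus a 4 mm nose ridge; two black eyes; about 50 g; lies face up. Origin at the centre of its underside, z out of the face; the flat parallel sides run from x = -6 to +20 mm.
- face1: Small white plaster face ornament, one of three to five alike (may be absent: None). 40 mm long in its x (forehead at +x, rounded chin at -x), 30 mm wide in its y at the forehead (26 mm at the chin), 18 mm thick plus a 4 mm nose ridge; two black eyes; about 50 g; lies face up. Origin at the centre of its underside, z out of the face; the flat parallel sides run from x = -6 to +20 mm.
- face2: Small white plaster face ornament, one of three to five alike (may be absent: None). 40 mm long in its x (forehead at +x, rounded chin at -x), 30 mm wide in its y at the forehead (26 mm at the chin), 18 mm thick plus a 4 mm nose ridge; two black eyes; about 50 g; lies face up. Origin at the centre of its underside, z out of the face; the flat parallel sides run from x = -6 to +20 mm.
- face3: Small white plaster face ornament, one of three to five alike (may be absent: None). 40 mm long in its x (forehead at +x, rounded chin at -x), 30 mm wide in its y at the forehead (26 mm at the chin), 18 mm thick plus a 4 mm nose ridge; two black eyes; about 50 g; lies face up. Origin at the centre of its underside, z out of the face; the flat parallel sides run from x = -6 to +20 mm.
- face4: Small white plaster face ornament, one of three to five alike (may be absent: None). 40 mm long in its x (forehead at +x, rounded chin at -x), 30 mm wide in its y at the forehead (26 mm at the chin), 18 mm thick plus a 4 mm nose ridge; two black eyes; about 50 g; lies face up. Origin at the centre of its underside, z out of the face; the flat parallel sides run from x = -6 to +20 mm.
- jar: Bystander: jar with paper label and steel lid, 60 mm diameter, 90 mm high; origin under its centre. Leave it alone.
- brush: Bystander: brush about 190 mm long lying on the bench. Leave it alone.
- bowl: Bystander: white plastic mixing bowl, 120 mm across, 50 mm high; origin under its centre. Leave it alone.
Not all that is in view belongs to the job. What is shaped like the face0 but brown or yellow is not meant.

How it is judged:
By the outcome, as a careful person would: the job done as asked, in the order asked, and still so for the second after the job is handed in, with the robot touching nothing.
Of face0, face1, face2, face3, face4 only 3 to 5 are there at a start; the rules pass over those that are not, and their reading is None.
At some moment in a run one of face0, face1, face2, face3, face4 may be knocked a few centimetres aside while the robot is not near it.
Once in a run the grip may slacken for a moment while it holds something.
It also fails if it takes over 210 s, if anything falls off the work surface, if the arm or the gripper's body presses on something with over 40 N, if the wrist force passes 120 N, or if a joint passes its speed limit or range.

## Robot

A 6-joint arm with a two-finger parallel gripper is mounted at the origin on the work surface. World frame = base frame: x ahead of the robot, y to its left, z up, the work surface at z = 0. Lengths are in m, angles in rad, forces in N, time in s.
With the tool pointing down it reaches from about 0.275 to 0.875 m from the base axis. Payload 12.5 kg.
Tool frame: the origin (TCP) lies at the very end of the fingers, on their centre line; the grasp point (between the pads) lies 19 mm behind it (ctrl.hold_point_z is the distance from the TCP to the grasp point, in m); z points along the fingers, y is the line along which they close (so a half turn about z gives the same grasp; the last joint's range is limited). The gripper opens to 85 mm and grips with 20 to 120 N. Pads are 22 mm wide; open, the fingers measure 114 mm over their backs; the gripper's body (76 mm by 85 mm) begins 54 mm behind the grasp point. The pads swing forward as they close: fully open they stand 13 mm farther back than shut.
Start: joints at [1.021, 0.351, 1.652, -0, 1.139, -0.085], TCP at [0.247, 0.492, 0.231] pointing down, gripper open.
Joint ranges: [-2.75, 2.75], [-0.79, 2.1], [0.01, 2.65], [-1.57, 4.71], [0.07, 3.14], [-2.87, 2.87]. Speed limits (rad/s): [2.22, 2.22, 2.79, 3.14, 3.14, 3.14].

## Interface

Orientations are given as a 3x3 rotation matrix whose columns are the frame's x, y, z axes.
In Python, from bench import ctrl, grab_frame gives the robot as it stands.
- The arm moves only by the tool drive_tool, never from a script. Its argument "moves" is a list of rows, each a list of 5 numbers: the shift along the world's x, y, z each as a share of 0.075 m, from -1 to 1, then the turn about the world's z as a share of 90 degrees, from -1 to 1, then the opening, from 0 (shut) to 1 (fully open). In form: [[tx, ty, tz, twist, hand], ...]. A call has 1 to 8 rows; each row shifts and turns the commanded pose from where the row before left it; what a row does not reach is not made up. A row lasts 1/8 s, in which the tool goes at most 62.5 mm and 10.7 degrees, less where a joint would pass 70% of its speed; a pose out of reach is approached as far as the arm can. A call with a number of a shift or a turn outside -1 to 1 is refused whole. A call with a gripper value outside its range is refused whole. The fingers move at their own pace and stop on an object; the grip force is fixed at half the most. Time passes only in rows, so rows that do not move let the fingers close. It gives the time, the measured TCP pose, the force, the opening and the grip force at its end, in the units of the state.
- ctrl.get_obs(): the state, without advancing time (a new reading comes with each control period).
- grab_frame(name): name is "scene" or "top" or "wrist"; returns a dict with "frame" (420x560x3 uint8, blue, green, red), "fx", "fy", "cx", "cy" (pixels), "dist" ([k1, k2, p1, p2, k3] as OpenCV has them; the pictures are not rectified), "rvec" (rotation vector, rad) and "tvec" (3), from world to camera coordinates, as OpenCV has them; the wrist camera has in their place "mount" (4x4, takes a point from camera to tool coordinates, whose origin is the TCP and whose axes are the flange's). Camera axes: x right, y down, z forward; pixel columns grow to the right and rows downward; lengths in m; the calibration is good to about 2 mm. A picture is of the moment at which its call begins: read the wrist's pose just before it. There is no depth.
- ctrl.sign_off(): hands the job in; it is judged then, once.
The state is a dict: "t": time; "joint_positions": joint angles; "qvel": joint speeds; "joint_torque": joint torques, N m; "tool_pos": TCP position; "tool_rot": TCP orientation; "contact_force": force on the tool from outside, world axes, zero at the start; "moment": the same for the moment, N m; "opening": finger opening in m; "finger_force": force on a finger pad.
Only numpy, scipy, OpenCV 4.12 (cv2) and the standard library are available. Lean on these libraries where they do the work, as an engineer would, in place of code of your own. Each camera call takes 0.05 s, during which the arm holds its last target. There are 200 camera calls.

## Working session

There is one attempt and no reset: what is moved stays moved. The work goes in short steps, Python scripts to look and compute and a tool call to move; the robot and the scene stay as the last step left them, time stands still between calls to the robot, and variables do not carry over. Pictures are saved under pics/ and viewed, at most 14 in all, crops included, and the job is handed in when it is done.

Besides the shell and the picture viewer there is one more tool, called after "Emit:" as a command line: name --pt "numbers of a row" for each row, then --argument value for the rest. drive_tool: Moves the arm, as the interface text tells. Shift numbers are shares of 0.075 m and turn numbers shares of 90 degrees, none past 1 either way. Its arguments: {"type":"object","properties":{"moves":{"type":"array"}},"required":["moves"]}

```bash
ls; mkdir -p pics; cat > h.py <<'E'
import numpy as np, cv2
from bench import ctrl, grab_frame
def cam(name):
    o=ctrl.get_obs(); f=grab_frame(name)
    K=np.array([[f['fx'],0,f['cx']],[0,f['fy'],f['cy']],[0,0,1.]]); d=np.array(f['dist'],float)
    if name=='wrist':
        T=np.eye(4);T[:3,:3]=o['tool_rot'];T[:3,3]=o['tool_pos'];T=T@np.array(f['mount'])
        R=T[:3,:3].T;t=-R@T[:3,3]
    else:
        R=cv2.Rodrigues(np.array(f['rvec'],float))[0];t=np.array(f['tvec'],float).ravel()
    return dict(im=np.array(f['frame']),K=K,d=d,R=R,t=t)
def ray(c,uv):
    p=cv2.undistortPoints(np.array(uv,float).reshape(-1,1,2),c['K'],c['d']).reshape(-1,2)
    v=np.c_[p,np.ones(len(p))]@c['R']; return -c['R'].T@c['t'], v
def onz(c,uv,z):
    o,v=ray(c,uv); return o+v*((z-o[2])/v[:,2])[:,None]
def proj(c,P):
    return cv2.projectPoints(np.array(P,float).reshape(-1,1,3),cv2.Rodrigues(c['R'])[0],c['t'],c['K'],c['d'])[0].reshape(-1,2)
E
python3 - <<'E'
from h import *
import pickle
for n in ['top','scene']:
    c=cam(n); cv2.imwrite(f'pics/{n}0.png',cv2.resize(c['im'],None,fx=1.4,fy=1.4)); pickle.dump(c,open(n+'0.pkl','wb'))
    print(n,-c['R'].T@c['t'])
o=ctrl.get_obs();print(o['t'],o['tool_rot'])
E
```

```text
pics
top [ 0.4831364  -0.08657853  1.20669539]
scene [1.1460867  0.61543805 0.75965269]
0.1 [[-8.93899579e-01  4.48266993e-01 -4.95140429e-04]
 [ 4.48267261e-01  8.93899193e-01 -8.33455204e-04]
 [ 6.89951722e-05 -9.66980500e-04 -9.99999530e-01]]
```

View pics/top0.png

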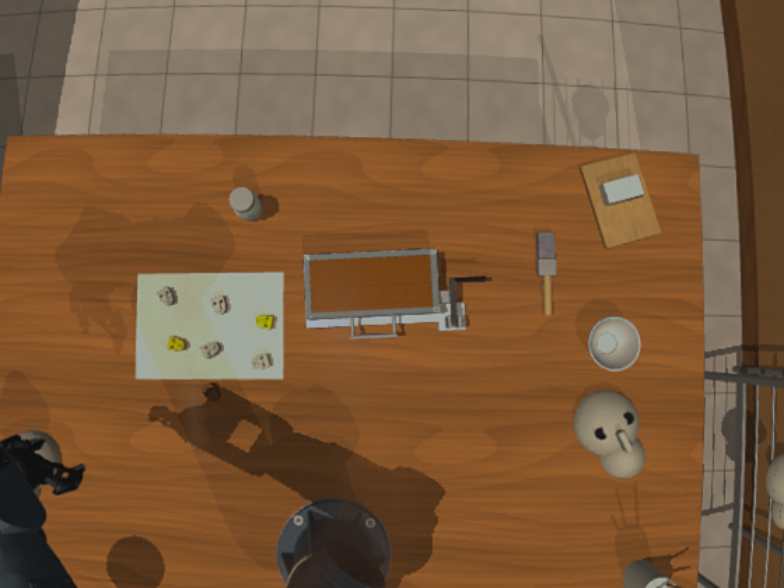

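View pics/scene0.png

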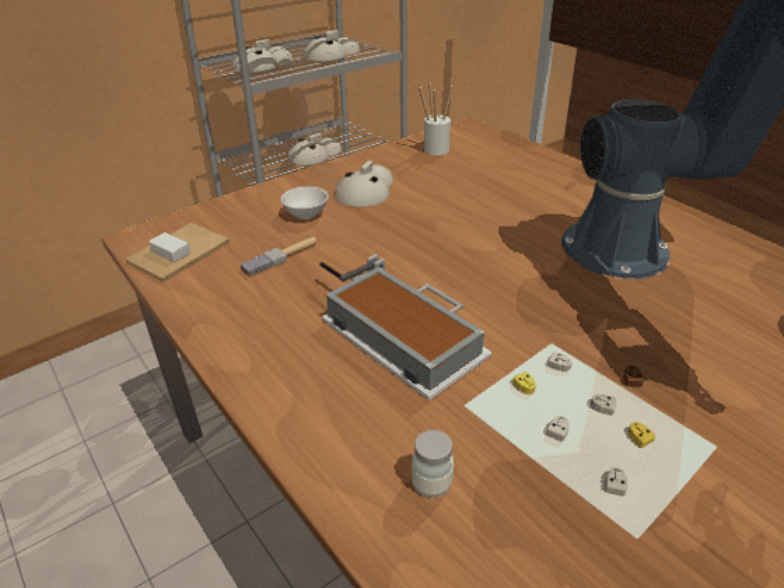

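The top view shows the box near (372,290), its lever on the right with the grip around (475,279). There are four white faces on the mat at (167,296), (219,303), (210,349) and (262,360), two yellow decoys at (176,343) and (265,321), and one brown decoy at (211,392).

```bash
python3 - <<'E'
from h import *
import pickle
c=pickle.load(open('top0.pkl','rb'))
a=c['im'][170:250,210:355]; b=c['im'][190:275,92:207]
a=cv2.resize(a,(725,400),interpolation=cv2.INTER_CUBIC)
cv2.imwrite('pics/a.png',a)
s=c['im'].astype(int)[190:275,92:207]
cv2.imwrite('pics/b.png',cv2.resize(b,None,fx=6,fy=6,interpolation=cv2.INTER_CUBIC))
E
```

```text
(no output)
```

View pics/a.png

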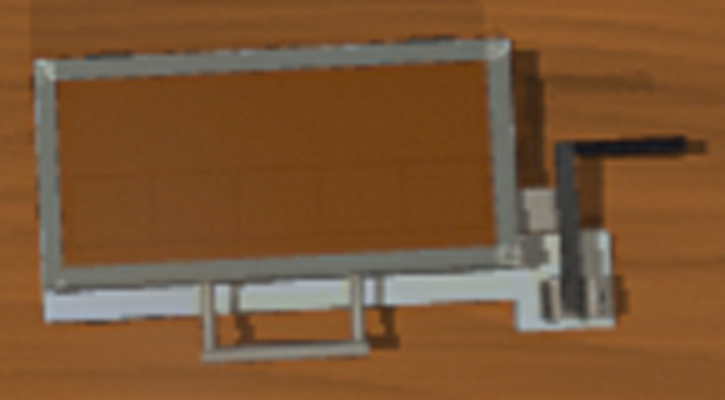

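View pics/b.png

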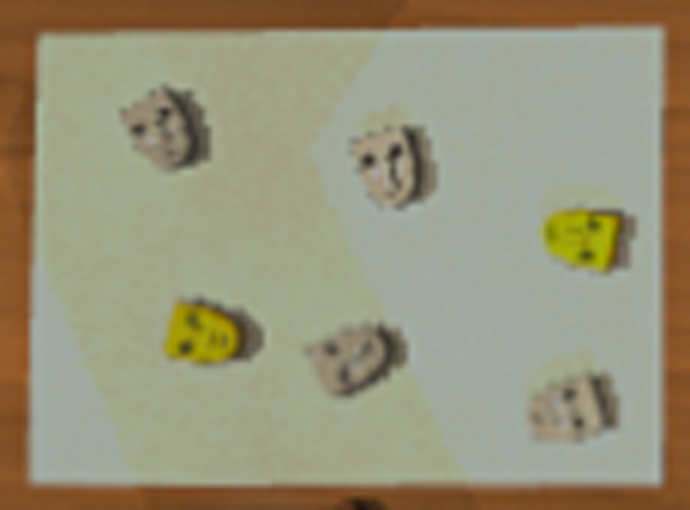

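The box is yawed about 2.5°. The handle ends are at about (205,353) and (368,348), and the grip rod at (572–690,147). I'll fit the box pose and the rough face poses.

```bash
python3 - <<'E'
from h import *
import pickle
from scipy.optimize import least_squares
c=pickle.load(open('top0.pkl','rb'))
f=lambda p:np.array(p,float)/5+[210,170]
B=np.array([[-108,50,45],[-108,-50,45],[-82.5,150,12],[5,-249,50],[5,-181,50]])/1e3
uv=f([[203,353],[368,348],[46,322],[705,147],[575,150]])
def W(p,B):
    s,k=np.sin(p[2]),np.cos(p[2]); return B@np.array([[k,s,0],[-s,k,0],[0,0,1]])+[p[0],p[1],0]
r=least_squares(lambda p:(proj(c,W(p,B))-uv).ravel(),[.45,0,0.04])
print(r.x,np.degrees(r.x[2]),r.fun.reshape(-1,2).round(2))
g=lambda p:np.array(p,float)/6+[92,190]
P=onz(c,g([[160,128],[388,166],[350,358],[568,406],[205,332],[585,240]]),.012);print(P.round(3))
print('grip',W(r.x,np.array([[.005,-.215,.05],[-.108,0,.045],[-.085,-.215,.05],[-.015,.104,.012],[-.015,-.104,.012]])).round(4))
np.save('box.npy',r.x)
E
```

```text
[ 0.59648915 -0.06925228  0.06990416] 4.005213466594936 [[ 0.73  0.11]
 [ 0.8  -0.16]
 [ 0.32 -0.66]
 [-2.86  0.26]
 [ 0.98  0.48]]
[[0.563 0.4   0.012]
 [0.547 0.275 0.012]
 [0.446 0.29  0.012]
 [0.426 0.174 0.012]
 [0.457 0.369 0.012]
 [0.512 0.169 0.012]]
grip [[ 0.6165 -0.2834  0.05  ]
 [ 0.4888 -0.0768  0.045 ]
 [ 0.5267 -0.2897  0.05  ]
 [ 0.5743  0.0334  0.012 ]
 [ 0.5888 -0.174   0.012 ]]
```

Emit:
drive_tool --pt "0.4 -0.6 0.3 -0.11 1" --pt "0.4 -0.6 0.3 -0.11 1" --pt "0.4 -0.7 0.3 -0.11 1" --pt "0.4 -0.7 0.1 -0.11 1" --pt "0.4 -0.7 0 -0.11 1" --pt "0.4 -0.7 0 -0.11 1" --pt "0.4 -0.7 0 0 1" --pt "0.4 -0.7 0 0 1"

```text
t: 1.1
tool_pos: [0.4861, 0.0864, 0.3055]
tool_rot: [[-0.069, 0.998, -0.0], [0.998, 0.069, 0.0], [0.0, -0.0, -1.0]]
contact_force: [1.0, 0.1, -0.1]
opening: 0.0855
finger_force: 0.0
```

Emit:
drive_tool --pt "0.4 -0.7 0 0 1" --pt "0.4 -0.7 0 0 1" --pt "0.2 -0.7 0 0 1" --pt "0 -0.7 0 0 1" --pt "0 0 0 0 1"

```text
t: 1.72
tool_pos: [0.5602, -0.1247, 0.3048]
tool_rot: [[-0.065, 0.998, -0.001], [0.998, 0.065, -0.0], [-0.0, -0.001, -1.0]]
contact_force: [0.5, 0.7, 0.1]
opening: 0.0853
finger_force: 0.0
```

```bash
python3 - <<'E'
from h import *
import pickle
c=cam('wrist'); pickle.dump(c,open('w1.pkl','wb'));cv2.imwrite('pics/w1.png',c['im'])
o=ctrl.get_obs();print(o['t'],o['tool_pos'],o['tool_rot'],o['joint_positions'])
print(-c['R'].T@c['t'],c['R'])
E
```

```text
1.775 [ 0.56027825 -0.12288521  0.30502692] [[-6.67691378e-02  9.97767967e-01 -9.82915317e-04]
 [ 9.97768337e-01  6.67695695e-02  4.13103295e-04]
 [ 4.77810068e-04 -9.53139230e-04 -9.99999432e-01]] [-2.97116330e-01  3.31332730e-01  1.49386342e+00  1.10776612e-04
  1.31745730e+00 -3.63963235e-01]
[ 0.55681931 -0.05594965  0.44720205] [[ 0.99780491  0.06620517 -0.0014977 ]
 [ 0.06410769 -0.96002932  0.272459  ]
 [ 0.01660036 -0.27195695 -0.96216623]]
```

View pics/w1.png

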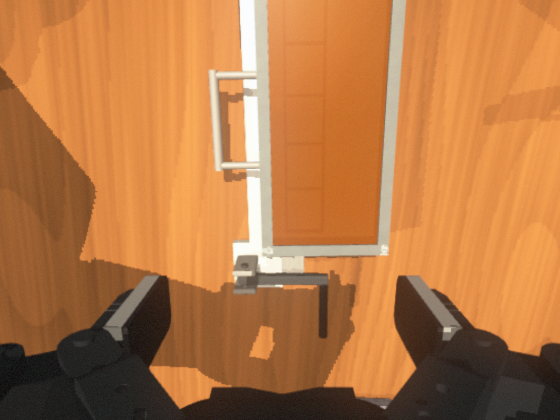

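The wrist view shows the handle bar from (213,70) to (218,170), the rod from (322,283) to (323,337), and the plate's front edge from (240,0) to (248,240).

```bash
python3 - <<'E'
from h import *
import pickle
from scipy.optimize import least_squares
c=pickle.load(open('w1.pkl','rb'));ct=pickle.load(open('top0.pkl','rb'))
print('handle',onz(c,[[213,72],[218.5,169]],.045).round(4),'rod',onz(c,[[322.5,285],[323,336]],.05).round(4),'plate',onz(c,[[240,0],[248,240]],.012).round(4))
B=np.array([[-108,50,45],[-108,-50,45],[5,-249,50],[5,-181,50]])/1e3
uv=np.array([[213,70],[218.5,170],[323,337],[322.5,283]])
B2=np.array([[-108,50,45],[-108,-50,45],[-82.5,150,12],[5,-249,50]])/1e3
uv2=np.array([[203,353],[368,348],[46,322],[688,147]])/5+[210,170]
def W(p,B):
    s,k=np.sin(p[2]),np.cos(p[2]); return B@np.array([[k,s,0],[-s,k,0],[0,0,1]])+[p[0],p[1],0]
e1=lambda p:(proj(c,W(p,B))-uv).ravel()
e2=lambda p:(proj(ct,W(p,B2))-uv2).ravel()
for e in (e1,e2):
    r=least_squares(e,[.59,-.07,.04]);print(r.x,r.fun.reshape(-1,2).round(1))
r=least_squares(lambda p:np.r_[e1(p),e2(p)],[.59,-.07,.04],loss='soft_l1')
p=r.x;np.save('box.npy',p);print(p,np.degrees(p[2]))
print(W(p,np.array([[.005,-.215,.05],[-.108,0,.045],[-.085,-.215,.05],[-.015,.104,.012],[-.015,-.104,.012]])).round(4))
E
```

```text
handle [[ 0.4852 -0.0267  0.045 ]
 [ 0.4924 -0.1234  0.045 ]] rod [[ 0.6159 -0.2493  0.05  ]
 [ 0.6227 -0.316   0.05  ]] plate [[ 0.5062  0.0464  0.012 ]
 [ 0.5249 -0.2139  0.012 ]]
[ 0.59689238 -0.06687799  0.07802179] [[ 0.1  0.7]
 [ 0.6  0.6]
 [-1.1 -2. ]
 [ 0.3  0.1]]
[ 0.59594907 -0.06709568  0.0746194 ] [[ 0.2  0.3]
 [ 0.3 -0.1]
 [-0.2 -0.3]
 [-0.2  0. ]]
[ 0.59667437 -0.06665202  0.07788624] 4.462552881846133
[[ 0.6184 -0.2806  0.05  ]
 [ 0.489  -0.0751  0.045 ]
 [ 0.5287 -0.2876  0.05  ]
 [ 0.5736  0.0359  0.012 ]
 [ 0.5898 -0.1715  0.012 ]]
```

Emit:
drive_tool --pt "0.26 -0.7 -0.3 0.006 1" --pt "0.26 -0.7 -0.3 0 1" --pt "0.26 -0.7 -0.3 0 1" --pt "0 0 -0.7 0 1" --pt "0 0 -0.7 0 1" --pt "0 0 -0.5 0 1" --pt "0 0 0 0 1"

```text
t: 2.65
tool_pos: [0.6179, -0.2772, 0.0929]
tool_rot: [[-0.08, 0.997, -0.005], [0.997, 0.08, 0.003], [0.003, -0.005, -1.0]]
contact_force: [-0.1, -0.3, 0.9]
opening: 0.0851
finger_force: 0.0
```

```bash
cat > st.py <<'E'
from bench import ctrl
import numpy as np
o=ctrl.get_obs();b=np.load('box.npy');s,k=np.sin(b[2]),np.cos(b[2]);d=o['tool_pos']-np.r_[b[:2],0]
r=np.array(o['tool_rot'])
print('t',round(o['t'],2),'pos',o['tool_pos'].round(4),'inbox mm',(np.array([k*d[0]+s*d[1],-s*d[0]+k*d[1],d[2]])*1e3).round(1),'yaw_y',np.degrees(np.arctan2(r[1,1],r[0,1])).round(2),'F',o['contact_force'].round(1),'op',round(o['opening'],4),o['finger_force'],'j6',o['joint_positions'][5].round(2))
E
python3 st.py
```

```text
t 2.65 pos [ 0.6179 -0.2772  0.0929] inbox mm [   4.8 -211.6   92.9] yaw_y 4.58 F [-0.1 -0.3  0.9] op 0.0851 0.0 j6 -0.57
```

Emit:
drive_tool --pt "0 -0.04 -0.4 0 1" --pt "0 0 -0.4 0 1" --pt "0 0 0 0 0" --pt "0 0 0 0 0" --pt "0 0 0 0 0" --pt "0 0 0 0 0"

```text
t: 3.4
tool_pos: [0.6195, -0.2824, 0.0367]
tool_rot: [[-0.079, 0.997, 0.001], [0.997, 0.079, -0.001], [-0.001, 0.001, -1.0]]
contact_force: [-2.9, -0.3, 2.2]
opening: 0.0126
finger_force: 3.5
```

```bash
python3 st.py; python3 - <<'E'
import numpy as np
b=np.load('box.npy');k,s=np.cos(b[2]),np.sin(b[2])
a=np.linspace(0,1.92,12)
d=np.c_[np.cos(a)*90,np.sin(a)*90]; print(np.c_[a,d[:,0]*k,d[:,0]*s,d[:,1]].round(1)); dd=np.diff(d,axis=0)/75
print(np.c_[dd[:,0]*k,dd[:,0]*s,dd[:,1]].round(3).tolist())
E
```

```text
t 3.4 pos [ 0.6195 -0.2824  0.0367] inbox mm [   5.9 -216.9   36.7] yaw_y 4.51 F [-2.9 -0.3  2.2] op 0.0126 3.4753909707069397 j6 -0.57
[[  0.   89.7   7.    0. ]
 [  0.2  88.4   6.9  15.6]
 [  0.3  84.3   6.6  30.8]
 [  0.5  77.7   6.1  45. ]
 [  0.7  68.7   5.4  57.9]
 [  0.9  57.7   4.5  68.9]
 [  1.   44.9   3.5  77.9]
 [  1.2  30.7   2.4  84.6]
 [  1.4  15.6   1.2  88.6]
 [  1.6  -0.   -0.   90. ]
 [  1.7 -15.6  -1.2  88.6]
 [  1.9 -30.7  -2.4  84.6]]
[[-0.018, -0.001, 0.208], [-0.054, -0.004, 0.202], [-0.088, -0.007, 0.19], [-0.12, -0.009, 0.171], [-0.147, -0.012, 0.148], [-0.171, -0.013, 0.12], [-0.189, -0.015, 0.088], [-0.201, -0.016, 0.054], [-0.208, -0.016, 0.018], [-0.208, -0.016, -0.018], [-0.201, -0.016, -0.054]]
```

Emit:
drive_tool --pt "0 0 -0.04 0 0" --pt "0 0 0 0 0" --pt "-0.018 -0.001 0.208 0 0" --pt "-0.054 -0.004 0.202 0 0" --pt "-0.088 -0.007 0.19 0 0" --pt "-0.12 -0.009 0.171 0 0"

```text
t: 4.15
tool_pos: [0.5987, -0.284, 0.0923]
tool_rot: [[-0.079, 0.997, 0.003], [0.997, 0.079, -0.001], [-0.001, 0.003, -1.0]]
contact_force: [4.1, -4.2, -4.1]
opening: 0.0075
finger_force: 58.5
```

```bash
python3 st.py
```

```text
t 4.15 pos [ 0.5987 -0.284   0.0923] inbox mm [ -14.9 -216.8   92.3] yaw_y 4.5 F [ 4.1 -4.2 -4.1] op 0.0075 58.506497740745544 j6 -0.59
```

Emit:
drive_tool --pt "-0.147 -0.012 0.148 0 0" --pt "-0.171 -0.013 0.12 0 0" --pt "-0.189 -0.015 0.088 0 0" --pt "-0.201 -0.016 0.054 0 0" --pt "-0.208 -0.016 0.018 0 0" --pt "-0.208 -0.016 -0.018 0 0" --pt "-0.201 -0.016 -0.054 0 0" --pt "-0.08 0 -0.03 0 0"

```text
t: 5.15
tool_pos: [0.4986, -0.2925, 0.1208]
tool_rot: [[-0.077, 0.997, 0.017], [0.997, 0.077, -0.005], [-0.007, 0.017, -1.0]]
contact_force: [38.3, 14.2, 25.0]
opening: 0.007
finger_force: 66.1
```

```bash
python3 st.py
```

```text
t 5.15 pos [ 0.4986 -0.2925  0.1208] inbox mm [-115.3 -217.6  120.8] yaw_y 4.42 F [38.3 14.2 25. ] op 0.007 66.09543263912201 j6 -0.7
```

Emit:
drive_tool --pt "0.05 0 0.05 0 0" --pt "0 0 0 0 0.6" --pt "0 0 0 0 0.6" --pt "0 0 0.3 0 0.6" --pt "0 0 0.8 0 0.5" --pt "0 0 0.2 0 0.35" --pt "0 0 0 0 0.35"

```text
t: 6.02
tool_pos: [0.4964, -0.2917, 0.2168]
tool_rot: [[-0.078, 0.997, 0.001], [0.997, 0.078, -0.001], [-0.001, 0.001, -1.0]]
contact_force: [0.4, -0.4, 0.2]
opening: 0.0299
finger_force: 0.0
```

```bash
python3 st.py;python3 - <<'E'
from h import *
c=cam('top');cv2.imwrite('pics/t2.png',cv2.resize(c['im'][160:260,200:360],None,fx=4,fy=4))
c=cam('scene');cv2.imwrite('pics/s2.png',c['im'][140:300,180:380])
E
```

```text
t 6.03 pos [ 0.4964 -0.2917  0.2168] inbox mm [-117.5 -216.5  216.8] yaw_y 4.5 F [ 0.4 -0.4  0.2] op 0.0299 0.0 j6 -0.69
```

View pics/s2.png

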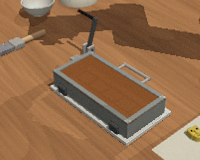

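The lever now stands open. Next I'll go to the handle.

Emit:
drive_tool --pt "-0.025 0.7 0 0 0.35" --pt "-0.025 0.7 -0.2 0 0.35" --pt "-0.025 0.7 -0.3 0 0.35" --pt "-0.025 0.7 -0.3 0 0.35" --pt "0 0.08 -0.5 0 0.35" --pt "0 0 -0.4 0 0.35" --pt "0 0 0 0 0.35"

```text
t: 7.0
tool_pos: [0.4868, -0.075, 0.086]
tool_rot: [[-0.079, 0.997, -0.006], [0.997, 0.079, 0.002], [0.002, -0.006, -1.0]]
contact_force: [-0.5, 0.8, 0.5]
opening: 0.0296
finger_force: 0.0
```

```bash
python3 st.py; python3 - <<'E'
from h import *
c=cam('wrist');cv2.imwrite('pics/w2.png',c['im'])
b=np.load('box.npy');k,s=np.cos(b[2]),np.sin(b[2])
a=np.linspace(0,1.62,17)
x=-183*np.cos(a)+15*np.sin(a);z=183*np.sin(a)+15*np.cos(a);d=np.c_[x,z];dd=np.diff(d,axis=0)/75
print(x.round(),z.round());print(np.c_[dd[:,0]*k,dd[:,0]*s,dd[:,1]].round(3).tolist())
E
```

```text
t 7.0 pos [ 0.4868 -0.075   0.086 ] inbox mm [-110.1    0.3   86. ] yaw_y 4.53 F [-0.5  0.8  0.5] op 0.0296 0.0 j6 -0.33
[-183. -181. -176. -170. -162. -153. -142. -129. -115. -100.  -84.  -67.
  -50.  -32.  -13.    5.   24.] [ 15.  33.  51.  69.  86. 102. 117. 130. 143. 154. 163. 171. 177. 181.
 183. 184. 182.]
[[0.033, 0.003, 0.246], [0.057, 0.004, 0.241], [0.081, 0.006, 0.234], [0.104, 0.008, 0.225], [0.126, 0.01, 0.213], [0.147, 0.011, 0.199], [0.167, 0.013, 0.183], [0.184, 0.014, 0.165], [0.2, 0.016, 0.146], [0.213, 0.017, 0.125], [0.225, 0.018, 0.102], [0.234, 0.018, 0.079], [0.241, 0.019, 0.055], [0.245, 0.019, 0.03], [0.247, 0.019, 0.005], [0.246, 0.019, -0.02]]
```

View pics/w2.png

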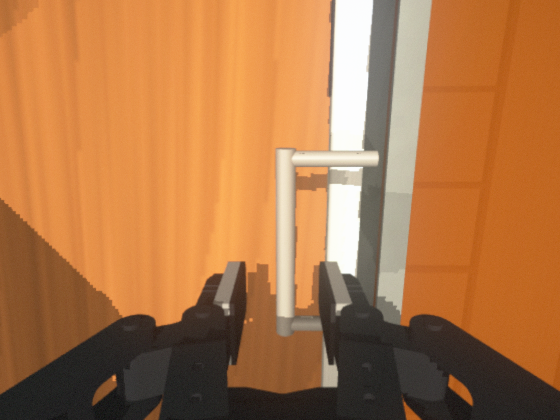

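The bar at column 286 is centred between the fingers. I'll go down, grip it and start raising.

Emit:
drive_tool --pt "0.02 0 -0.4 0 0.35" --pt "0 0 -0.4 0 0.35" --pt "0 0 0 0 0.1" --pt "0 0 0 0 0" --pt "0 0 0 0 0" --pt "0 0 0 0 0"

```text
t: 7.8
tool_pos: [0.4883, -0.0756, 0.0294]
tool_rot: [[-0.079, 0.997, -0.005], [0.997, 0.079, 0.0], [0.001, -0.005, -1.0]]
contact_force: [-9.0, -3.0, -4.0]
opening: 0.0081
finger_force: 58.4
```

```bash
python3 st.py
```

```text
t 7.8 pos [ 0.4883 -0.0756  0.0294] inbox mm [-108.7   -0.5   29.4] yaw_y 4.52 F [-9. -3. -4.] op 0.0081 58.375555872917175 j6 -0.33
```

Emit:
drive_tool --pt "0.016 0.001 0.123 0 0" --pt "0.016 0.001 0.123 0 0" --pt "0.057 0.004 0.241 0 0" --pt "0.081 0.006 0.234 0 0" --pt "0.104 0.008 0.225 0 0"

```text
t: 8.43
tool_pos: [0.5088, -0.0741, 0.1009]
tool_rot: [[-0.079, 0.997, -0.005], [0.997, 0.079, 0.0], [0.001, -0.005, -1.0]]
contact_force: [-4.6, -1.8, -6.7]
opening: 0.0076
finger_force: 58.3
```

```bash
python3 st.py
```

```text
t 8.43 pos [ 0.5088 -0.0741  0.1009] inbox mm [-88.2  -0.6 100.9] yaw_y 4.51 F [-4.6 -1.8 -6.7] op 0.0076 58.25602054595947 j6 -0.31
```

Emit:
drive_tool --pt "0.126 0.01 0.213 0 0" --pt "0.147 0.011 0.199 0 0" --pt "0.167 0.013 0.183 0 0" --pt "0.184 0.014 0.165 0 0" --pt "0.2 0.016 0.146 0 0" --pt "0.213 0.017 0.125 0 0" --pt "0.225 0.018 0.102 0 0"

```text
t: 9.3
tool_pos: [0.6047, -0.0666, 0.1885]
tool_rot: [[-0.079, 0.997, -0.001], [0.997, 0.079, -0.0], [0.0, -0.001, -1.0]]
contact_force: [-7.9, 0.0, 3.9]
opening: 0.0077
finger_force: 62.1
```

```bash
python3 st.py
```

```text
t 9.3 pos [ 0.6047 -0.0666  0.1885] inbox mm [  8.   -0.5 188.5] yaw_y 4.5 F [-7.9  0.   3.9] op 0.0077 62.101855874061584 j6 -0.26
```

Emit:
drive_tool --pt "0.234 0.018 0.079 0 0" --pt "0.241 0.019 0.055 0 0" --pt "0.245 0.019 0.03 0 0" --pt "0.247 0.019 0.005 0 0" --pt "0.246 0.019 -0.02 0 0" --pt "0.08 0.006 -0.01 0 0" --pt "0 0 0 0 0"

```text
t: 10.18
tool_pos: [0.6917, -0.0595, 0.1999]
tool_rot: [[-0.078, 0.997, -0.028], [0.997, 0.079, 0.0], [0.002, -0.028, -1.0]]
contact_force: [-84.5, 0.7, 51.2]
opening: 0.0076
finger_force: 68.1
```

```bash
python3 st.py
```

```text
t 10.18 pos [ 0.6917 -0.0595  0.1999] inbox mm [ 95.3  -0.3 199.9] yaw_y 4.5 F [-84.5   0.7  51.2] op 0.0076 68.09925734996796 j6 -0.23
```

Emit:
drive_tool --pt "-0.06 -0.005 0.03 0 0" --pt "0 0 0 0 0"

```text
t: 10.42
tool_pos: [0.6913, -0.0596, 0.2002]
tool_rot: [[-0.078, 0.997, -0.016], [0.997, 0.078, 0.001], [0.002, -0.016, -1.0]]
contact_force: [-47.8, 1.9, 23.1]
opening: 0.0075
finger_force: 64.2
```

Emit:
drive_tool --pt "0 0 0 0 0.35" --pt "0 0 0 0 0.35" --pt "0 0 0.4 0 0.35" --pt "0 0 0.5 0 0.35" --pt "-0.4 0.5 0.5 0 0.5" --pt "-0.5 0.7 0 0 0.5" --pt "-0.5 0.7 0 0 0.5"

```text
t: 11.3
tool_pos: [0.5944, 0.0809, 0.3038]
tool_rot: [[-0.078, 0.997, 0.002], [0.997, 0.078, 0.0], [0.0, 0.002, -1.0]]
contact_force: [0.2, 0.3, -1.0]
opening: 0.0426
finger_force: 0.0
```

```bash
python3 st.py
```

```text
t 11.3 pos [0.5944 0.0809 0.3038] inbox mm [  9.2 147.2 303.8] yaw_y 4.47 F [ 0.2  0.3 -1. ] op 0.0426 0.0 j6 -0.02
```

Emit:
drive_tool --pt "-0.3 0.6 0.1 0 0.6" --pt "-0.4 0.7 0.1 0 0.6" --pt "-0.4 0.7 0 0 0.6" --pt "-0.2 0.6 0 0 0.6" --pt "0 0 0 0 0.6" --pt "0 0 0 0 0.6"

```text
t: 12.05
tool_pos: [0.4982, 0.2743, 0.3179]
tool_rot: [[-0.079, 0.997, 0.001], [0.997, 0.079, 0.0], [0.0, 0.001, -1.0]]
contact_force: [0.3, -0.3, -0.4]
opening: 0.0512
finger_force: 0.0
```

```bash
python3 st.py; python3 - <<'E'
from h import *
import pickle
c=cam('wrist');pickle.dump(c,open('w3.pkl','wb'));cv2.imwrite('pics/w3.png',cv2.resize(c['im'],None,fx=1.4,fy=1.4))
E
```

```text
t 12.05 pos [0.4982 0.2743 0.3179] inbox mm [-71.7 347.6 317.9] yaw_y 4.52 F [ 0.3 -0.3 -0.4] op 0.0512 0.0 j6 0.34
```

View pics/w3.png

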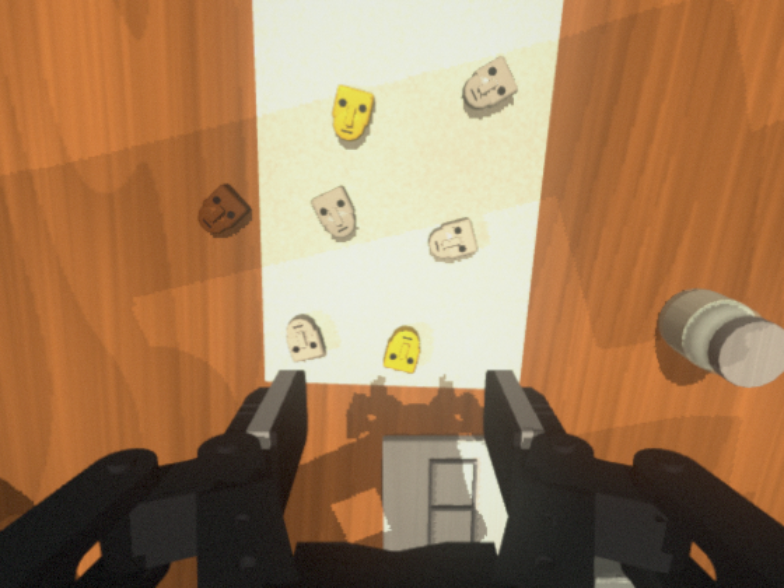

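The four white faces are at (489,84), (453,240), (335,213) and (305,338) in the scaled picture. Yellow decoys are at (352,112) and (402,350), and a brown one at (224,210). I'll extract their contours.

```bash
cat > faces.py <<'E'
from h import *
def faces(c,out=None):
    im=cv2.medianBlur(c['im'],3).astype(int); b,g,r=im[...,0],im[...,1],im[...,2]
    hsv=cv2.cvtColor(c['im'],cv2.COLOR_BGR2HSV)
    # face: reddish hue (R-G relatively large), weak saturation ; mat: greenish
    m=((r-g)*100>7*r)&(hsv[...,1]<110)&(r>100)
    m=cv2.morphologyEx(m.astype(np.uint8)*255,cv2.MORPH_CLOSE,np.ones((5,5)))
    m=cv2.morphologyEx(m,cv2.MORPH_OPEN,np.ones((5,5)))
    res=[]
    for k in cv2.findContours(m,cv2.RETR_EXTERNAL,cv2.CHAIN_APPROX_NONE)[0]:
        if cv2.contourArea(k)<350 or cv2.contourArea(k)>6000: continue
        P=onz(c,k.reshape(-1,2),.016)
        rc=cv2.minAreaRect((P[:,:2]*1e3).astype(np.float32))
        x,y,w,h=cv2.boundingRect(k)
        msk=np.zeros(m.shape,np.uint8);cv2.drawContours(msk,[cv2.convexHull(k)],-1,255,-1)
        e=((r<70)&(cv2.erode(msk,np.ones((5,5)))>0)).astype(np.uint8)
        n,_,st,ce=cv2.connectedComponentsWithStats(e)
        idx=sorted(range(1,n),key=lambda i:-st[i,4])[:2]
        res.append((rc,ce[idx],st[idx,4],(x,y,w,h)))
    return m,res
def report(c):
    m,res=faces(c)
    for rc,ce,a,bb in res:
        ctr=np.array(rc[0]);s='no eyes'
        if len(ce)==2:
            E=onz(c,ce,.019)[:,:2]*1e3; mid=E.mean(0); d=E[1]-E[0]; n=np.array([-d[1],d[0]])
            if n@(mid-ctr)<0:n=-n
            s=f'eyes mid {mid.round(1)} sep {np.linalg.norm(d):.1f} heading {np.degrees(np.arctan2(n[1],n[0])):.1f} area {a}'
        print('rect',ctr.round(1),np.array(rc[1]).round(1),round(rc[2],1),s,bb)
    return m
if __name__=='__main__':
    import pickle,sys
    c=pickle.load(open(sys.argv[1],'rb')) if len(sys.argv)>1 else cam('wrist')
    m=report(c); cv2.imwrite('pics/m.png',m)
    for p in [(489,84),(453,240),(335,213),(305,338)]:
        pass
E
python3 faces.py w3.pkl
```

```text
rect [518.6  56. ] [27.8 60.8] 4.2 no eyes (273, 311, 22, 41)
rect [627.1 128.1] [18.5 62. ] 28.4 no eyes (361, 268, 25, 40)
rect [396.3 109.2] [70.7 19.3] 71.2 no eyes (179, 267, 29, 44)
rect [820.5 196.6] [57.8 71.5] 15.5 no eyes (511, 223, 49, 54)
rect [756.1 221.5] [60.8 40. ] 75.5 no eyes (471, 207, 42, 47)
rect [448.6 289. ] [30.3 38.8] 28.3 no eyes (223, 134, 31, 35)
rect [563.3 394.8] [40.2 34.8] 31.5 no eyes (332, 42, 37, 39)
```

View pics/m.png

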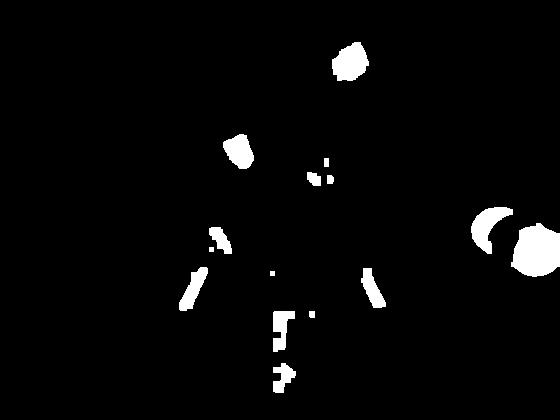

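```bash
python3 - <<'E'
from h import *
import pickle
c=pickle.load(open('w3.pkl','rb'));im=c['im'];v=im.max(2)
for n,s in dict(A=(489,84),B=(453,240),C=(335,213),D=(305,338)).items():
    u,w=int(s[0]/1.4),int(s[1]/1.4)
    e=np.zeros_like(v);e[w-24:w+24,u-24:u+24]=(v[w-24:w+24,u-24:u+24]<95)
    k,_,st,ce=cv2.connectedComponentsWithStats(e)
    print(n,[(ce[i].round(1).tolist(),st[i,2:].tolist(),v[_==i].min()) for i in range(1,k) if st[i,4]>3], im[w,u], im[w-2:w+3:2,u-6:u+8:4].reshape(-1,3).tolist()[:4])
E
```

```text
A [([351.5, 50.5], [4, 4, 10], np.uint8(90)), ([357.9, 64.7], [3, 4, 9], np.uint8(87))] [164 202 220] [[166, 202, 219], [195, 221, 225], [162, 201, 219], [162, 197, 213]]
B [] [179 220 230] [[181, 220, 233], [224, 232, 234], [156, 192, 206], [168, 209, 224]]
C [([242.8, 144.8], [3, 3, 6], np.uint8(90)), ([230.8, 150.8], [3, 3, 6], np.uint8(88))] [164 205 221] [[105, 127, 137], [163, 202, 220], [153, 190, 204], [167, 203, 220]]
D [([223.2, 246.2], [3, 3, 6], np.uint8(83)), ([210.8, 249.2], [3, 3, 6], np.uint8(79))] [136 165 181] [[172, 210, 227], [173, 213, 227], [171, 209, 224], [161, 199, 219]]
```

```bash
python3 - <<'E'
from h import *
import pickle
c=pickle.load(open('w3.pkl','rb'));im=c['im']
for u,v in [(300,140),(225,120),(280,200),(210,220),(345,175),(342,195),(235,240)]: print((u,v),im[v,u])
E
cat > faces.py <<'E'
from h import *
SK=[]
def eyes(c,seeds,R=24):
    g=cv2.cvtColor(c['im'],cv2.COLOR_BGR2GRAY)
    bh=cv2.morphologyEx(g,cv2.MORPH_BLACKHAT,cv2.getStructuringElement(cv2.MORPH_ELLIPSE,(11,11)))
    for s in seeds:
        u,w=int(s[0]),int(s[1]);e=np.zeros_like(g);sl=np.s_[max(w-R,0):w+R,max(u-R,0):u+R]
        e[sl]=bh[sl]>75
        k,l,st,ce=cv2.connectedComponentsWithStats(e)
        L=[]
        for i in range(1,k):
            if st[i,4]<4: continue
            yy,xx=np.nonzero(l==i);wt=bh[yy,xx].astype(float)
            L.append((np.array([xx@wt,yy@wt])/wt.sum(),st[i,2:].tolist()))
        print(s,[(p.round(1).tolist(),a,(onz(c,[p],.019)[0,:2]*1e3).round(1).tolist()) for p,a in L])
if __name__=='__main__':
    import pickle
    c=pickle.load(open('w3.pkl','rb'))
    eyes(c,[(489/1.4,84/1.4),(453/1.4,240/1.4),(335/1.4,213/1.4),(305/1.4,338/1.4)])
E
python3 faces.py
```

```text
(300, 140) [194 233 234]
(225, 120) [198 235 232]
(280, 200) [223 238 234]
(210, 220) [218 237 234]
(345, 175) [199 234 234]
(342, 195) [219 238 235]
(235, 240) [196 232 233]
(349.28571428571433, 60.00000000000001) [([351.3, 50.6], [6, 6, 27], [563.5, 407.5]), ([357.9, 64.4], [5, 6, 24], [572.5, 394.4]), ([333.2, 72.6], [7, 9, 16], [546.8, 384.0])]
(323.5714285714286, 171.42857142857144) [([326.5, 164.2], [4, 5, 18], [550.8, 283.8]), ([329.6, 177.2], [5, 5, 21], [556.2, 268.9])]
(239.2857142857143, 152.14285714285714) [([243.0, 145.0], [5, 5, 21], [452.1, 298.2]), ([230.6, 150.7], [5, 5, 19], [438.2, 290.5])]
(217.85714285714286, 241.42857142857144) [([224.2, 234.8], [21, 27, 81], [434.6, 187.1]), ([223.4, 246.1], [4, 5, 15], [434.2, 172.0]), ([211.1, 249.3], [5, 5, 18], [419.1, 166.7])]
```

```bash
cat >> faces.py <<'E'
def rects(c,zs=.018,thr=7):
    im=cv2.GaussianBlur(c['im'],(3,3),0).astype(int);b,g,r=im[...,0],im[...,1],im[...,2]
    m=((r-g>=thr)&(b*100>60*r)&(r>110)).astype(np.uint8)*255
    m=cv2.morphologyEx(m,cv2.MORPH_CLOSE,np.ones((5,5)));m=cv2.morphologyEx(m,cv2.MORPH_OPEN,np.ones((5,5)))
    for k in cv2.findContours(m,cv2.RETR_EXTERNAL,cv2.CHAIN_APPROX_NONE)[0]:
        if not 350<cv2.contourArea(k)<9000: continue
        P=onz(c,k.reshape(-1,2),zs)[:,:2]*1e3;rc=cv2.minAreaRect(P.astype(np.float32))
        if not (20<min(rc[1])<45 and max(rc[1])<55): continue
        M=cv2.moments(P.astype(np.float32)); print('rect',np.round(rc[0],1),np.round(rc[1],1),round(rc[2],1),'centroid',round(M['m10']/M['m00'],1),round(M['m01']/M['m00'],1))
    return m
E
python3 -c "
from faces import *;import pickle
rects(pickle.load(open('w3.pkl','rb')))"
```

```text
rect [425.3 177.5] [30.4 42. ] 17.6 centroid 426.0 176.1
rect [547.8 274.3] [40.9 34.9] 18.6 centroid 548.4 274.2
rect [449.4 287.4] [30.4 43. ] 27.1 centroid 448.6 289.0
rect [562.1 392.7] [43.9 36.9] 33.8 centroid 563.1 394.1
```

```bash
python3 - <<'E'
from h import *
import pickle
c=pickle.load(open('w3.pkl','rb'))
print((onz(c,np.array([[430,460],[476,460],[476,508],[430,508]])/1.4,.017)*1e3).round(1))
b=np.load('box.npy');k,s=np.cos(b[2]),np.sin(b[2])
for y in (104,52,0,-52,-104): print(b[0]*1e3-15*k-y*s,b[1]*1e3-15*s+y*k)
E
python3 st.py
```

```text
[[549.7  63.2  17. ]
 [593.3  66.8  17. ]
 [599.6  14.2  17. ]
 [554.8  10.5  17. ]]
573.6278634703644 35.86557822110021
577.6738544201394 -15.97677856593581
581.7198453699143 -67.81913535297183
585.7658363196892 -119.66149214000785
589.8118272694642 -171.50384892704386
t 12.1 pos [0.4984 0.2739 0.3177] inbox mm [-71.5 347.2 317.7] yaw_y 4.47 F [-0.1  0.1  0.4] op 0.051 0.0 j6 0.34
```

Emit:
drive_tool --pt "0.15 0.28 -0.3 -0.111 0.7" --pt "0.15 0.28 -0.3 -0.111 0.7" --pt "0.15 0.28 -0.3 -0.111 0.7" --pt "0.15 0.28 -0.3 -0.111 0.7" --pt "0.15 0.28 -0.3 -0.111 0.7" --pt "0.15 0.28 -0.3 -0.111 0.7" --pt "0 0 0 0 0.7" --pt "0 0 0 0 0.7"

```text
t: 13.1
tool_pos: [0.5661, 0.3996, 0.1829]
tool_rot: [[0.823, 0.569, 0.001], [0.569, -0.823, 0.0], [0.001, 0.0, -1.0]]
contact_force: [-0.3, -0.0, 0.5]
opening: 0.0597
finger_force: 0.0
```

```bash
python3 st.py; python3 - <<'E'
from faces import *
import pickle
c=cam('wrist');pickle.dump(c,open('w4.pkl','wb'));cv2.imwrite('pics/w4.png',c['im'])
p=proj(c,[.568,.401,.019])[0];print(p);eyes(c,[p],60);rects(c)
E
```

```text
t 13.1 pos [0.5661 0.3996 0.1829] inbox mm [  5.8 467.3 182.9] yaw_y -55.35 F [-0.3 -0.   0.5] op 0.0597 0.0 j6 1.51
[281.12594439 192.21852648]
[281.12594439 192.21852648] [([268.5, 175.0], [4, 1, 4], [574.0, 417.7]), ([274.5, 175.0], [6, 1, 6], [576.8, 413.7]), ([290.0, 175.1], [15, 2, 15], [584.0, 403.2]), ([271.7, 191.7], [7, 7, 37], [563.9, 407.6]), ([291.0, 192.0], [7, 7, 37], [572.8, 394.4]), ([281.0, 215.0], [9, 1, 9], [551.8, 389.9])]
rect [453.2 290.3] [34.8 42.4] 34.8 centroid 451.2 291.7
rect [565.  395.6] [39.5 34.3] 34.7 centroid 566.0 396.6
```

View pics/w4.png

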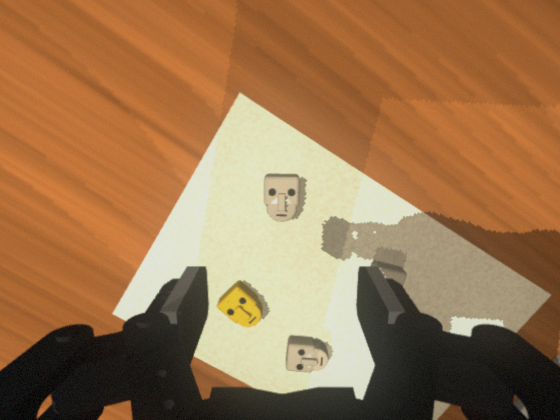

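The eyes at (272,192) and (291,192) confirm the pose of face A. Descending to grasp.

Emit:
drive_tool --pt "0.02 0.01 -0.6 0 0.65" --pt "0 0 -0.6 0 0.65" --pt "0 0 -0.6 0 0.65" --pt "0 0 -0.3 0 0.65" --pt "0 0 -0.2 0 0.65" --pt "0 0 0 0 0.65" --pt "0 0 0 0 0.65"

```text
t: 14.02
tool_pos: [0.5678, 0.4019, 0.0113]
tool_rot: [[0.823, 0.568, 0.002], [0.567, -0.823, 0.001], [0.002, 0.0, -1.0]]
contact_force: [-0.4, 0.2, -1.3]
opening: 0.0557
finger_force: 0.0
```

```bash
python3 st.py
```

```text
t 14.03 pos [0.5678 0.4019 0.0113] inbox mm [  7.6 469.4  11.3] yaw_y -55.42 F [-0.4  0.2 -1.3] op 0.0557 0.0 j6 1.52
```

Emit:
drive_tool --pt "0 -0.01 -0.06 0 0.5" --pt "0 0 0 0 0.2" --pt "0 0 0 0 0" --pt "0 0 0 0 0" --pt "0 0 0 0 0"

```text
t: 14.65
tool_pos: [0.5672, 0.4008, 0.0056]
tool_rot: [[0.823, 0.567, 0.001], [0.567, -0.823, 0.0], [0.001, 0.0, -1.0]]
contact_force: [-0.8, -0.8, 5.7]
opening: 0.0284
finger_force: 60.1
```

```bash
python3 st.py
```

```text
t 14.65 pos [0.5672 0.4008 0.0056] inbox mm [  7.  468.3   5.6] yaw_y -55.43 F [-0.8 -0.8  5.7] op 0.0284 60.11389911174774 j6 1.52
```

Emit:
drive_tool --pt "0 0 0.2 0 0" --pt "0 0 0.5 0 0" --pt "0 0 0.7 0 0" --pt "0 0 0.7 0 0" --pt "0 0 0.2 0 0" --pt "0 0 0 0 0"

```text
t: 15.4
tool_pos: [0.567, 0.4008, 0.1785]
tool_rot: [[0.823, 0.567, 0.001], [0.567, -0.823, 0.001], [0.001, 0.0, -1.0]]
contact_force: [-0.3, 0.0, -0.9]
opening: 0.0281
finger_force: 59.6
```

```bash
python3 st.py
```

```text
t 15.4 pos [0.567  0.4008 0.1785] inbox mm [  6.8 468.3 178.5] yaw_y -55.43 F [-0.3  0.  -0.9] op 0.0281 59.574387073516846 j6 1.52
```

Emit:
drive_tool --pt "0.02 -0.7 0.1 0.111 0" --pt "0.02 -0.7 0.2 0.111 0" --pt "0.02 -0.75 0.2 0.111 0" --pt "0.02 -0.75 0.2 0.111 0" --pt "0.02 -0.75 0.2 0.111 0" --pt "0.02 -0.75 0 0.111 0" --pt "0 -0.75 0 0 0" --pt "0 -0.6 0 0 0"

```text
t: 16.4
tool_pos: [0.5749, -0.0326, 0.2431]
tool_rot: [[-0.078, 0.997, -0.003], [0.997, 0.078, 0.0], [0.001, -0.003, -1.0]]
contact_force: [1.2, 0.5, -0.5]
opening: 0.028
finger_force: 59.6
```

Emit:
drive_tool --pt "0 0 0 0 0" --pt "0 0 0 0 0"

```text
t: 16.65
tool_pos: [0.5754, -0.0301, 0.2438]
tool_rot: [[-0.078, 0.997, -0.002], [0.997, 0.078, 0.001], [0.001, -0.002, -1.0]]
contact_force: [0.2, 0.3, 0.1]
opening: 0.0282
finger_force: 59.6
```

```bash
python3 st.py; python3 - <<'E'
from faces import *
import pickle
c=cam('wrist');pickle.dump(c,open('w5.pkl','wb'));cv2.imwrite('pics/w5.png',cv2.resize(c['im'],None,fx=1.4,fy=1.4))
E
```

```text
t 16.65 pos [ 0.5754 -0.0301  0.2438] inbox mm [-18.3  38.1 243.8] yaw_y 4.5 F [0.2 0.3 0.1] op 0.0282 59.57507371902466 j6 -0.21
```

View pics/w5.png

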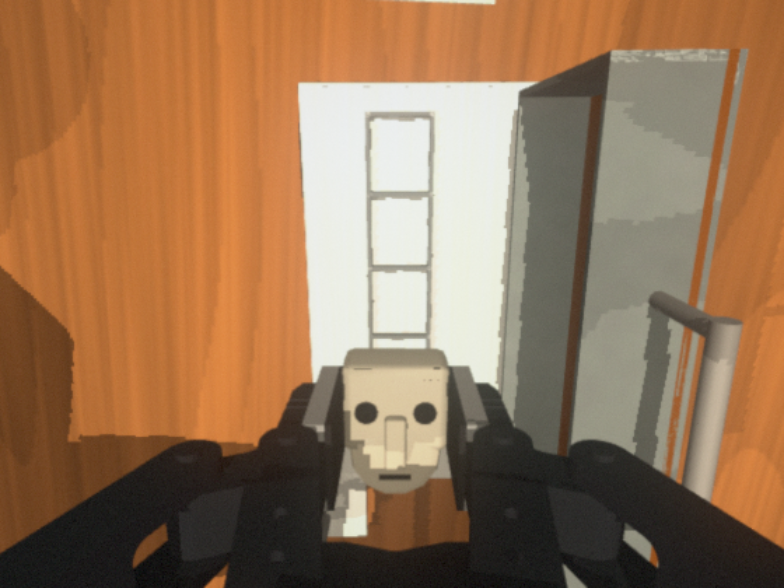

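The nest ribs are clear at rows 115, 194, 267 and 335 and columns 369 and 432. Next I'll refine the box pose and check how the held face sits.

```bash
python3 - <<'E'
from h import *
import pickle
from scipy.optimize import least_squares
c=pickle.load(open('w5.pkl','rb'))
B=np.array([[-36.5,130,17],[6.5,130,17],[-36.5,78,17],[6.5,78,17],[-36.5,26,17],[6.5,26,17],[-36.5,-26,17],[6.5,-26,17],[-82.5,150,12]])/1e3
uv=np.array([[367.5,115],[434,115],[369,194.5],[432.5,194],[370,267.5],[431.5,267],[371,336],[430,335],[299,84]])/1.4
def W(p,B):
    s,k=np.sin(p[2]),np.cos(p[2]); return B@np.array([[k,s,0],[-s,k,0],[0,0,1]])+[p[0],p[1],0]
r=least_squares(lambda p:(proj(c,W(p,B))-uv).ravel(),[.59,-.07,.04]);p=r.x
print(p,np.degrees(p[2]),r.fun.reshape(-1,2).round(1))
print(np.load('box.npy'));np.save('box.npy',(p+[.5967,-.0667,.0779])/2 if 0 else p)
E
python3 st.py
```

```text
[ 0.5980557  -0.06608057  0.08310388] 4.761501434362108 [[ 0.5 -0.8]
 [-0.4 -1. ]
 [ 0.4 -0.1]
 [-0.3  0.1]
 [ 0.6  0.7]
 [-0.4  0.9]
 [ 0.7  0.8]
 [-0.1  1.4]
 [-0.8 -1.4]]
[ 0.59667437 -0.06665202  0.07788624]
t 16.7 pos [ 0.5756 -0.0297  0.2441] inbox mm [-19.3  38.1 244.1] yaw_y 4.54 F [ 0.2 -0.5  0.1] op 0.0286 59.57532227039337 j6 -0.21
```

```bash
cat > to.py <<'E'
import sys,numpy as np
from bench import ctrl
# to.py nest off(mm along box +y)  -> shares
np.save('box.npy',[.5975,-.0664,.080]) if 0 else None
b=np.load('box.npy');k,s=np.cos(b[2]),np.sin(b[2]);o=ctrl.get_obs()
n,off=int(sys.argv[1]),float(sys.argv[2]);x,y=-.015,(104-52*n+off)/1e3
T=np.array([b[0]+k*x-s*y,b[1]+s*x+k*y]);print('target',T.round(4),'dshare',((T-o['tool_pos'][:2])/.075).round(3),'z',o['tool_pos'][2])
E
python3 -c "
import numpy as np;np.save('box.npy',[.5975,-.0664,.080])"; python3 to.py 3 5
```

```text
target [ 0.5863 -0.1144] dshare [ 0.143 -1.13 ] z 0.2441368646870255
```

Emit:
drive_tool --pt "0.073 -0.56 0 0 0" --pt "0.07 -0.57 -0.3 0 0" --pt "0 0 -0.7 0 0" --pt "0 0 -0.7 0 0" --pt "0 0 -0.5 0 0" --pt "0 0 -0.3 0 0" --pt "0 0 0 0 0" --pt "0 0 0 0 0"

```text
t: 17.7
tool_pos: [0.5873, -0.1148, 0.0586]
tool_rot: [[-0.08, 0.997, 0.001], [0.997, 0.08, -0.0], [-0.0, 0.001, -1.0]]
contact_force: [0.3, 0.3, 0.1]
opening: 0.0282
finger_force: 59.6
```

```bash
python3 st.py; python3 to.py 3 5
```

```text
t 17.7 pos [ 0.5873 -0.1148  0.0586] inbox mm [-14.  -47.4  58.6] yaw_y 4.56 F [0.3 0.3 0.1] op 0.0282 59.551904797554016 j6 -0.35
target [ 0.5863 -0.1144] dshare [-0.013  0.004] z 0.05861266335764416
```

Emit:
drive_tool --pt "-0.01 0 -0.25 0 0" --pt "0 0 -0.2 0 0" --pt "0 0 -0.08 0 0" --pt "0 0 0 0 0" --pt "0 0 0 0 0"

```text
t: 18.32
tool_pos: [0.5859, -0.1153, 0.0177]
tool_rot: [[-0.079, 0.997, -0.0], [0.997, 0.079, 0.0], [0.0, -0.0, -1.0]]
contact_force: [-0.4, 0.2, -0.8]
opening: 0.0284
finger_force: 59.6
```

```bash
python3 st.py
```

```text
t 18.32 pos [ 0.5859 -0.1153  0.0177] inbox mm [-15.5 -47.9  17.7] yaw_y 4.51 F [-0.4  0.2 -0.8] op 0.0284 59.56640124320984 j6 -0.35
```

Emit:
drive_tool --pt "0 0 0 0 0.6" --pt "0 0 0 0 0.6" --pt "0 0 0.2 0 0.6" --pt "0 0 0.7 0 0.6" --pt "0 0 0.7 0 0.65" --pt "0 0.3 0.5 -0.09 0.65" --pt "-0.06 0.6 0.1 -0.111 0.65" --pt "-0.06 0.7 0 -0.111 0.65"

```text
t: 19.32
tool_pos: [0.5772, 0.0055, 0.1852]
tool_rot: [[0.406, 0.914, 0.003], [0.914, -0.406, -0.0], [0.001, 0.003, -1.0]]
contact_force: [1.4, 0.3, -0.6]
opening: 0.0556
finger_force: 0.0
```

Emit:
drive_tool --pt "-0.08 0.75 0 -0.111 0.65" --pt "-0.08 0.75 0 -0.111 0.65" --pt "-0.08 0.75 0 -0.111 0.65" --pt "-0.08 0.75 0 -0.111 0.65" --pt "0 0.6 0 -0.072 0.65" --pt "0 0 0 0 0.65" --pt "0 0 0 0 0.65"

```text
t: 20.2
tool_pos: [0.5529, 0.2743, 0.1835]
tool_rot: [[0.939, 0.343, 0.0], [0.343, -0.939, -0.0], [0.0, 0.0, -1.0]]
contact_force: [0.3, 0.5, -0.2]
opening: 0.0555
finger_force: 0.0
```

```bash
python3 st.py; cat > look.py <<'E'
from faces import *
import sys,pickle
c=cam('wrist');pickle.dump(c,open('wl.pkl','wb'))
p=proj(c,[float(sys.argv[1]),float(sys.argv[2]),.019])[0];print(p);eyes(c,[p],50);rects(c)
E
python3 look.py .5535 .2764
```

```text
t 20.2 pos [0.5529 0.2743 0.1835] inbox mm [-17.3 343.1 183.5] yaw_y -69.94 F [ 0.3  0.5 -0.2] op 0.0555 0.0 j6 1.61
[279.21412754 193.40234461]
[279.21412754 193.40234461] [([280.6, 176.4], [33, 4, 70], [567.3, 280.2]), ([270.1, 193.1], [7, 7, 37], [551.2, 283.6]), ([289.3, 193.1], [7, 7, 36], [556.6, 268.6]), ([280.0, 216.0], [9, 1, 9], [535.3, 269.1])]
rect [428.7 175.8] [33.5 42. ] 20.4 centroid 427.5 174.3
rect [451.5 282.5] [30.8 37.9] 20.0 centroid 451.6 284.3
rect [575.3  43.2] [39.9 40.4] 18.0 centroid 573.5 43.7
rect [549.1 271.5] [38.8 33.7] 20.1 centroid 550.9 272.4
rect [550.7 340.5] [40.4 36.1] 20.2 centroid 552.0 340.4
```

Emit:
drive_tool --pt "0 0.02 -0.6 0 0.65" --pt "0 0 -0.6 0 0.65" --pt "0 0 -0.6 0 0.65" --pt "0 0 -0.3 0 0.65" --pt "0 0 -0.2 0 0.65" --pt "0 0 -0.07 0 0.6" --pt "0 0 0 0 0.6"

```text
t: 21.12
tool_pos: [0.5534, 0.276, 0.0058]
tool_rot: [[0.94, 0.342, 0.001], [0.342, -0.94, 0.0], [0.001, -0.0, -1.0]]
contact_force: [-0.3, -0.4, 0.1]
opening: 0.0514
finger_force: 0.0
```

Emit:
drive_tool --pt "0 0 0 0 0.2" --pt "0 0 0 0 0" --pt "0 0 0 0 0" --pt "0 0 0 0 0" --pt "0 0 0 0 0"

```text
t: 21.75
tool_pos: [0.5536, 0.2765, 0.0064]
tool_rot: [[0.94, 0.342, 0.002], [0.342, -0.94, 0.001], [0.002, -0.0, -1.0]]
contact_force: [-0.4, -0.7, 6.0]
opening: 0.0284
finger_force: 59.8
```

```bash
python3 st.py
```

```text
t 21.75 pos [0.5536 0.2765 0.0064] inbox mm [-16.4 345.3   6.4] yaw_y -70.0 F [-0.4 -0.7  6. ] op 0.0284 59.83282506465912 j6 1.61
```

Emit:
drive_tool --pt "0 0 0.2 0 0" --pt "0 0 0.6 0 0" --pt "0 -0.2 0.7 0.05 0" --pt "0.05 -0.5 0.3 0.111 0" --pt "0.05 -0.6 0 0.111 0" --pt "0.05 -0.7 0 0.111 0" --pt "0.05 -0.7 0 0.111 0" --pt "0.05 -0.7 0 0.111 0"

```text
t: 22.75
tool_pos: [0.5717, 0.0196, 0.1414]
tool_rot: [[0.263, 0.965, 0.001], [0.965, -0.263, -0.0], [0.0, 0.001, -1.0]]
contact_force: [0.8, 0.1, -0.4]
opening: 0.0286
finger_force: 59.3
```

Emit:
drive_tool --pt "0.05 -0.6 0 0.111 0" --pt "0.05 -0.4 0 0.111 0" --pt "0 -0.1 0 0 0" --pt "0 0 0 0 0" --pt "0 0 0 0 0"

```text
t: 23.38
tool_pos: [0.5791, -0.0602, 0.1404]
tool_rot: [[-0.076, 0.997, 0.0], [0.997, 0.076, 0.0], [0.0, 0.0, -1.0]]
contact_force: [-0.1, 1.2, -0.3]
opening: 0.028
finger_force: 59.3
```

```bash
python3 st.py; python3 to.py 2 5.5
```

```text
t 23.38 pos [ 0.5791 -0.0602  0.1404] inbox mm [-17.9   7.6 140.4] yaw_y 4.37 F [-0.1  1.2 -0.3] op 0.028 59.32543694972992 j6 -0.26
target [ 0.5821 -0.0621] dshare [ 0.04  -0.025] z 0.14044283096754304
```

Emit:
drive_tool --pt "0.04 -0.025 -0.4 0.002 0" --pt "0 0 -0.6 0 0" --pt "0 0 -0.3 0 0" --pt "0 0 -0.2 0 0" --pt "0 0 -0.12 0 0" --pt "0 0 0 0 0" --pt "0 0 0 0 0"

```text
t: 24.25
tool_pos: [0.5826, -0.0631, 0.0193]
tool_rot: [[-0.08, 0.997, 0.001], [0.997, 0.08, -0.0], [-0.0, 0.001, -1.0]]
contact_force: [-1.1, -0.6, -0.7]
opening: 0.0282
finger_force: 59.3
```

```bash
python3 st.py
```

```text
t 24.25 pos [ 0.5826 -0.0631  0.0193] inbox mm [-14.6   4.5  19.3] yaw_y 4.6 F [-1.1 -0.6 -0.7] op 0.0282 59.344879388809204 j6 -0.27
```

Emit:
drive_tool --pt "0 0 -0.01 0 0.3" --pt "0 0 0 0 0.6" --pt "0 0 0.2 0 0.6" --pt "0 0 0.7 0 0.65" --pt "0 0.1 0.7 0 0.65" --pt "-0.2 0.5 0.4 0.05 0.65" --pt "-0.25 0.7 0.2 0.1 0.65" --pt "-0.25 0.7 0 0.1 0.65"

```text
t: 25.25
tool_pos: [0.5297, 0.0881, 0.1855]
tool_rot: [[-0.459, 0.888, 0.004], [0.888, 0.459, 0.0], [-0.001, 0.003, -1.0]]
contact_force: [0.6, 0.8, 0.2]
opening: 0.0554
finger_force: 0.0
```

Emit:
drive_tool --pt "-0.3 0.7 0 0.022 0.65" --pt "-0.3 0.7 0 0 0.65" --pt "-0.3 0.7 0 0 0.65" --pt "-0.23 0.66 0 0 0.65" --pt "0 0 0 0 0.65" --pt "0 0 0 0 0.65"

```text
t: 26.0
tool_pos: [0.445, 0.2936, 0.1836]
tool_rot: [[-0.486, 0.874, 0.001], [0.874, 0.486, 0.0], [-0.0, 0.001, -1.0]]
contact_force: [-0.4, 0.2, -0.8]
opening: 0.0555
finger_force: 0.0
```

```bash
python3 st.py; python3 look.py .4452 .2944
```

```text
t 26.0 pos [0.445  0.2936 0.1836] inbox mm [-123.2  371.   183.6] yaw_y 29.1 F [-0.4  0.2 -0.8] op 0.0555 0.0 j6 -0.01
[281.7742795  192.56702239]
[281.7742795  192.56702239] [([272.1, 192.3], [7, 6, 31], [438.1, 290.6]), ([291.4, 192.4], [6, 6, 30], [452.1, 298.4])]
rect [585.3 353.3] [27.2 50.2] 58.1 centroid 589.1 351.7
rect [447.3 289.1] [30.1 40.7] 28.4 centroid 446.5 290.1
```

Emit:
drive_tool --pt "0.008 0 -0.6 0 0.65" --pt "0 0 -0.6 0 0.65" --pt "0 0 -0.6 0 0.65" --pt "0 0 -0.3 0 0.65" --pt "0 0 -0.2 0 0.65" --pt "0 0 -0.07 0 0.6" --pt "0 0 0 0 0.6"

```text
t: 26.92
tool_pos: [0.446, 0.2937, 0.0057]
tool_rot: [[-0.486, 0.874, 0.001], [0.874, 0.486, 0.0], [0.0, 0.001, -1.0]]
contact_force: [-0.1, 0.7, -0.2]
opening: 0.0511
finger_force: 0.0
```

Emit:
drive_tool --pt "0 0 0 0 0.2" --pt "0 0 0 0 0" --pt "0 0 0 0 0" --pt "0 0 0 0 0" --pt "0 0 0 0 0"

```text
t: 27.55
tool_pos: [0.446, 0.2941, 0.0063]
tool_rot: [[-0.486, 0.874, 0.001], [0.874, 0.486, 0.001], [-0.0, 0.002, -1.0]]
contact_force: [-0.6, -0.7, 6.4]
opening: 0.0282
finger_force: 59.9
```

```bash
python3 st.py
```

```text
t 27.55 pos [0.446  0.2941 0.0063] inbox mm [-122.2  371.5    6.3] yaw_y 29.09 F [-0.6 -0.7  6.4] op 0.0282 59.88860607147217 j6 -0.01
```

Emit:
drive_tool --pt "0 0 0.2 0 0" --pt "0 0 0.6 0 0" --pt "0.1 -0.2 0.7 -0.05 0" --pt "0.25 -0.5 0.3 -0.111 0" --pt "0.3 -0.7 0 -0.111 0" --pt "0.3 -0.7 0 0 0" --pt "0.3 -0.7 0 0 0" --pt "0.3 -0.7 0 0 0"

```text
t: 28.55
tool_pos: [0.5624, 0.0295, 0.1416]
tool_rot: [[-0.08, 0.997, 0.001], [0.997, 0.08, 0.0], [-0.0, 0.001, -1.0]]
contact_force: [0.4, 1.4, -0.9]
opening: 0.0282
finger_force: 59.4
```

Emit:
drive_tool --pt "0.2 -0.5 0 0 0" --pt "0.01 -0.06 0 0 0" --pt "0 0 0 0 0" --pt "0 0 0 0 0"

```text
t: 29.05
tool_pos: [0.5771, -0.0095, 0.1405]
tool_rot: [[-0.081, 0.997, -0.0], [0.997, 0.081, 0.0], [0.0, -0.0, -1.0]]
contact_force: [-0.7, 0.6, -0.0]
opening: 0.0281
finger_force: 59.4
```

```bash
python3 st.py; python3 to.py 1 5.3
```

```text
t 29.05 pos [ 0.5771 -0.0095  0.1405] inbox mm [-15.7  58.3 140.5] yaw_y 4.67 F [-0.7  0.6 -0. ] op 0.0281 59.41616892814636 j6 -0.18
target [ 0.578  -0.0105] dshare [ 0.011 -0.013] z 0.1405441547397596
```

Emit:
drive_tool --pt "0.01 -0.01 -0.4 0 0" --pt "0 0 -0.6 0 0" --pt "0 0 -0.3 0 0" --pt "0 0 -0.2 0 0" --pt "0 0 -0.12 0 0" --pt "0 0 0 0 0" --pt "0 0 0 0 0"

```text
t: 29.92
tool_pos: [0.5787, -0.0113, 0.0193]
tool_rot: [[-0.08, 0.997, 0.001], [0.997, 0.08, -0.0], [-0.0, 0.001, -1.0]]
contact_force: [-0.8, -0.2, -0.3]
opening: 0.0286
finger_force: 59.5
```

```bash
python3 st.py
```

```text
t 29.93 pos [ 0.5787 -0.0113  0.0193] inbox mm [-14.4  56.4  19.3] yaw_y 4.61 F [-0.8 -0.2 -0.3] op 0.0286 59.45068180561066 j6 -0.18
```

Emit:
drive_tool --pt "0 0 -0.01 0 0.3" --pt "0 0 0 0 0.6" --pt "0 0 0.2 0 0.6" --pt "0 0 0.7 0 0.65" --pt "-0.1 0.1 0.7 0.04 0.65" --pt "-0.4 0.4 0.4 0.06 0.65" --pt "-0.5 0.6 0.2 0.063 0.65" --pt "-0.5 0.6 0 0 0.65"

```text
t: 30.92
tool_pos: [0.4653, 0.1171, 0.1852]
tool_rot: [[-0.331, 0.944, 0.004], [0.944, 0.331, 0.001], [-0.001, 0.004, -1.0]]
contact_force: [-0.4, -0.3, -1.1]
opening: 0.055
finger_force: 0.0
```

Emit:
drive_tool --pt "-0.5 0.6 0 0 0.65" --pt "-0.03 0.12 0 0 0.65" --pt "0 0 0 0 0.65" --pt "0 0 0 0 0.65"

```text
t: 31.42
tool_pos: [0.4269, 0.1693, 0.1832]
tool_rot: [[-0.329, 0.944, 0.001], [0.944, 0.329, 0.0], [-0.0, 0.001, -1.0]]
contact_force: [-0.1, 0.1, 0.3]
opening: 0.0555
finger_force: 0.0
```

```bash
python3 st.py; python3 look.py .4267 .1694
```

```text
t 31.43 pos [0.4269 0.1693 0.1832] inbox mm [-151.2  248.6  183.2] yaw_y 19.21 F [-0.1  0.1  0.3] op 0.0555 0.0 j6 -0.06
[280.81590104 193.37149662]
[280.81590104 193.37149662] [([282.5, 160.4], [6, 2, 8], [419.0, 195.7]), ([288.5, 163.0], [4, 3, 4], [424.3, 195.3]), ([280.2, 169.5], [10, 2, 19], [419.7, 188.1]), ([270.9, 193.2], [7, 7, 40], [418.9, 166.8]), ([290.0, 193.3], [7, 7, 41], [433.9, 172.0])]
rect [424.4 175.5] [29.3 42.2] 18.5 centroid 424.7 173.8
```

Face D hasn't moved (eye midpoint 426.4, 169.4). Grasping it.

Emit:
drive_tool --pt "-0.01 0.01 -0.6 0 0.65" --pt "0 0 -0.6 0 0.65" --pt "0 0 -0.6 0 0.65" --pt "0 0 -0.3 0 0.65" --pt "0 0 -0.2 0 0.65" --pt "0 0 -0.065 0 0.6" --pt "0 0 0 0 0.6"

```text
t: 32.35
tool_pos: [0.4257, 0.1707, 0.0059]
tool_rot: [[-0.33, 0.944, 0.001], [0.944, 0.33, 0.0], [-0.0, 0.001, -1.0]]
contact_force: [-0.4, 1.1, -0.3]
opening: 0.0515
finger_force: 0.0
```

Emit:
drive_tool --pt "0 0 0 0 0.2" --pt "0 0 0 0 0" --pt "0 0 0 0 0" --pt "0 0 0 0 0" --pt "0 0 0 0 0"

```text
t: 32.98
tool_pos: [0.4258, 0.1709, 0.0066]
tool_rot: [[-0.33, 0.944, 0.001], [0.944, 0.33, 0.0], [-0.0, 0.001, -1.0]]
contact_force: [-1.7, -1.4, 7.7]
opening: 0.0284
finger_force: 59.3
```

```bash
python3 st.py; python3 to.py 0 -5.5
```

```text
t 32.98 pos [0.4258 0.1709 0.0066] inbox mm [-152.2  250.3    6.6] yaw_y 19.28 F [-1.7 -1.4  7.7] op 0.0284 59.32308912277222 j6 -0.06
target [0.5747 0.0306] dshare [ 1.985 -1.871] z 0.00657916616696954
```

Emit:
drive_tool --pt "0 0 0.2 0 0" --pt "0 0 0.6 0 0" --pt "0.1 -0.1 0.7 -0.04 0" --pt "0.4 -0.4 0.3 -0.06 0" --pt "0.5 -0.5 0 -0.063 0" --pt "0.5 -0.45 0 0 0" --pt "0.4 -0.35 0 0 0" --pt "0.08 -0.06 0 0 0"

```text
t: 33.98
tool_pos: [0.5749, 0.0298, 0.1416]
tool_rot: [[-0.078, 0.997, 0.001], [0.997, 0.078, -0.0], [-0.0, 0.001, -1.0]]
contact_force: [0.3, -0.2, -0.6]
opening: 0.0285
finger_force: 59.6
```

Emit:
drive_tool --pt "0 0 0 0 0" --pt "0 0 0 0 0"

```text
t: 34.22
tool_pos: [0.573, 0.0321, 0.1409]
tool_rot: [[-0.081, 0.997, -0.0], [0.997, 0.081, 0.0], [0.0, -0.0, -1.0]]
contact_force: [-0.0, -0.9, -0.7]
opening: 0.0284
finger_force: 59.6
```

```bash
python3 st.py; python3 to.py 0 -4.7
```

```text
t 34.23 pos [0.573  0.0321 0.1409] inbox mm [-16.6 100.2 140.9] yaw_y 4.65 F [-0.  -0.9 -0.7] op 0.0284 59.63030934333801 j6 -0.11
target [0.5746 0.0314] dshare [ 0.022 -0.01 ] z 0.14090972643275956
```

Emit:
drive_tool --pt "0.02 -0.01 -0.4 0 0" --pt "0 0 -0.6 0 0" --pt "0 0 -0.3 0 0" --pt "0 0 -0.2 0 0" --pt "0 0 -0.12 0 0" --pt "0 0 0 0 0" --pt "0 0 0 0 0"

```text
t: 35.1
tool_pos: [0.5756, 0.0306, 0.0197]
tool_rot: [[-0.08, 0.997, 0.001], [0.997, 0.08, -0.0], [-0.0, 0.001, -1.0]]
contact_force: [0.2, -0.2, -0.3]
opening: 0.0283
finger_force: 59.6
```

```bash
python3 st.py
```

```text
t 35.1 pos [0.5756 0.0306 0.0197] inbox mm [-14.1  98.5  19.7] yaw_y 4.61 F [ 0.2 -0.2 -0.3] op 0.0283 59.63923752307892 j6 -0.11
```

Emit:
drive_tool --pt "0 0 -0.01 0 0.3" --pt "0 0 0 0 0.6" --pt "0 0 0.2 0 0.6" --pt "0 0 0.7 0 0.65" --pt "0 0 0.8 0 0.65" --pt "-0.1 -0.3 0.8 0 0.65" --pt "-0.1 -0.4 0.8 0 0.65" --pt "0 0 0.8 0 1"

```text
t: 36.1
tool_pos: [0.5601, -0.0204, 0.3226]
tool_rot: [[-0.078, 0.997, 0.001], [0.997, 0.078, -0.0], [-0.0, 0.001, -1.0]]
contact_force: [1.3, 0.5, 0.8]
opening: 0.0719
finger_force: 0.0
```

Emit:
drive_tool --pt "0 0 0 0 1" --pt "0 0 0 0 1"

```text
t: 36.35
tool_pos: [0.5606, -0.0189, 0.3196]
tool_rot: [[-0.08, 0.997, 0.0], [0.997, 0.08, 0.0], [0.0, 0.0, -1.0]]
contact_force: [0.4, -0.2, -0.0]
opening: 0.0855
finger_force: 0.0
```

```bash
python3 st.py; python3 - <<'E'
from faces import *
c=cam('wrist');t=cam('top')
im=np.vstack([c['im'],cv2.resize(t['im'][185:280,85:215],(246,180))[:, :246] if 0 else np.zeros((0,560,3),np.uint8)])
a=cv2.resize(t['im'][185:280,85:215],None,fx=1.8,fy=1.8)
im=np.hstack([im,np.zeros((420,236,3),np.uint8)]);im[:a.shape[0],560:560+a.shape[1]]=a
cv2.imwrite('pics/w6.png',im)
E
```

```text
t 36.35 pos [ 0.5606 -0.0189  0.3196] inbox mm [-32.9  50.3 319.6] yaw_y 4.6 F [ 0.4 -0.2 -0. ] op 0.0855 0.0 j6 -0.2
```

View pics/w6.png

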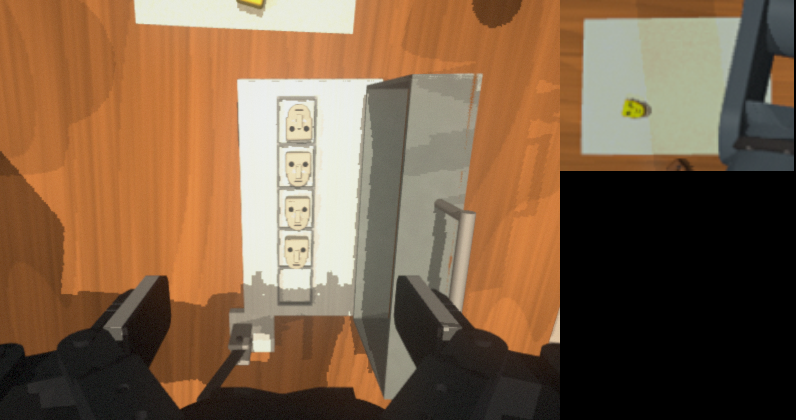

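All four faces lie in nests 0–3, face up, and only decoys are left on the mat. A quick numeric check before I lower the hood.

```bash
python3 - <<'E'
from h import *
c=cam('wrist');g=cv2.cvtColor(c['im'],cv2.COLOR_BGR2GRAY)
bh=cv2.morphologyEx(g,cv2.MORPH_BLACKHAT,cv2.getStructuringElement(cv2.MORPH_ELLIPSE,(9,9)));e=np.zeros_like(g);e[98:268,282:312]=bh[98:268,282:312]>75
k,l,st,ce=cv2.connectedComponentsWithStats(e)
b=np.load('box.npy');kk,s=np.cos(b[2]),np.sin(b[2])
for i in range(1,k):
    if st[i,4]>=6 and max(st[i,2:4])<8:
        d=onz(c,[ce[i]],.031)[0,:2]-b[:2];print(ce[i].round(1),((kk*d[0]+s*d[1])*1e3).round(1),((-s*d[0]+kk*d[1])*1e3).round(1))
h=proj(c,np.r_[b[:2]+np.array([kk*.095,s*.095]),.213]);print('handle expected px',h)
E
python3 st.py
```

```text
[299. 110.] -14.3 116.9
[292.1 128.8] -21.7 96.8
[306.6 128.5] -5.6 97.2
[291.6 164.2] -21.9 57.4
[305.6 164.2] -5.9 57.4
[286.4 187.4] -27.8 30.5
[291.4 209.5] -21.8 3.9
[304.8 209.6] -5.9 3.9
[308.9 228.3] -0.5 -19.4
[290.5 250. ] -22.4 -47.1
[303.4 250.1] -6.7 -47.2
[296.5 265. ] -14.9 -66.8
handle expected px [[460.6095968 281.1324648]]
t 36.5 pos [ 0.5606 -0.0188  0.3184] inbox mm [-33.   50.4 318.4] yaw_y 4.61 F [-0.1 -0.  -0.1] op 0.0855 0.0 j6 -0.2
```

Emit:
drive_tool --pt "0.5 -0.15 0 0 0.35" --pt "0.5 -0.15 0 0 0.35" --pt "0.5 -0.15 0 0 0.35" --pt "0.24 -0.1 0 0 0.35" --pt "0 0 -0.4 0 0.35" --pt "0 0 0 0 0.35" --pt "0 0 0 0 0.35"

```text
t: 37.38
tool_pos: [0.6916, -0.0602, 0.2902]
tool_rot: [[-0.08, 0.997, 0.0], [0.997, 0.08, -0.0], [-0.0, 0.0, -1.0]]
contact_force: [-0.5, -0.1, 0.1]
opening: 0.03
finger_force: 0.0
```

```bash
python3 st.py; python3 - <<'E'
from h import *
c=cam('wrist');cv2.imwrite('pics/w7.png',c['im'])
E
```

```text
t 37.38 pos [ 0.6916 -0.0602  0.2902] inbox mm [ 94.3  -1.3 290.2] yaw_y 4.61 F [-0.5 -0.1  0.1] op 0.03 0.0 j6 -0.23
```

View pics/w7.png

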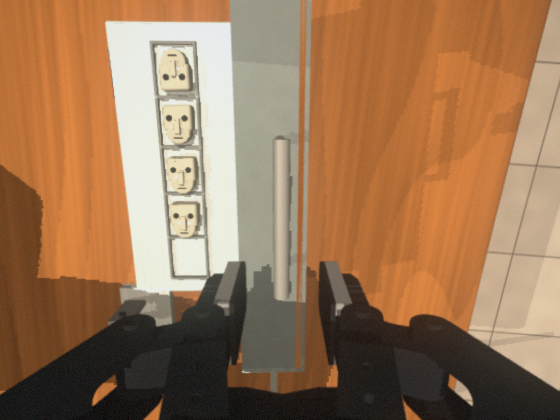

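The handle bar is centred between the fingers. Gripping it.

Emit:
drive_tool --pt "0 0 -0.5 0 0.35" --pt "0 0 -0.5 0 0.35" --pt "0 0 -0.17 0 0.35" --pt "0 0 0 0 0.2" --pt "0 0 0 0 0" --pt "0 0 0 0 0" --pt "0 0 0 0 0"

```text
t: 38.3
tool_pos: [0.6911, -0.0604, 0.2036]
tool_rot: [[-0.08, 0.997, -0.001], [0.997, 0.08, -0.0], [-0.0, -0.001, -1.0]]
contact_force: [-6.7, -0.4, 1.4]
opening: 0.007
finger_force: 58.7
```

```bash
python3 st.py; python3 - <<'E'
import numpy as np
k,s=np.cos(.08),np.sin(.08)
a=np.r_[np.linspace(1.6,.24,22),np.linspace(.24,0,9)[1:]]
x=-183*np.cos(a)+15*np.sin(a);z=183*np.sin(a)+15*np.cos(a);d=np.diff(np.c_[x,z],axis=0)/75
L=np.c_[d[:,0]*k,d[:,0]*s,d[:,1]].round(3).tolist()
for i in range(0,len(L),8):print([r+[0,0] for r in L[i:i+8]], 'at',x[min(i+8,len(x)-1)].round(1),z[min(i+8,len(x)-1)].round(1))
E
```

```text
t 38.3 pos [ 0.6911 -0.0604  0.2036] inbox mm [ 93.8  -1.5 203.6] yaw_y 4.6 F [-6.7 -0.4  1.4] op 0.007 58.66572976112366 j6 -0.23
[[-0.158, -0.013, 0.012, 0, 0], [-0.158, -0.013, 0.002, 0, 0], [-0.158, -0.013, -0.008, 0, 0], [-0.157, -0.013, -0.018, 0, 0], [-0.155, -0.012, -0.028, 0, 0], [-0.153, -0.012, -0.038, 0, 0], [-0.15, -0.012, -0.048, 0, 0], [-0.147, -0.012, -0.058, 0, 0]] at -72.7 168.6
[[-0.143, -0.011, -0.067, 0, 0], [-0.138, -0.011, -0.077, 0, 0], [-0.133, -0.011, -0.085, 0, 0], [-0.127, -0.01, -0.094, 0, 0], [-0.121, -0.01, -0.102, 0, 0], [-0.114, -0.009, -0.11, 0, 0], [-0.107, -0.009, -0.117, 0, 0], [-0.099, -0.008, -0.123, 0, 0]] at -146.7 110.5
[[-0.091, -0.007, -0.13, 0, 0], [-0.082, -0.007, -0.135, 0, 0], [-0.073, -0.006, -0.14, 0, 0], [-0.064, -0.005, -0.145, 0, 0], [-0.055, -0.004, -0.149, 0, 0], [-0.022, -0.002, -0.07, 0, 0], [-0.02, -0.002, -0.071, 0, 0], [-0.018, -0.001, -0.071, 0, 0]] at -178.7 42.2
[[-0.016, -0.001, -0.072, 0, 0], [-0.014, -0.001, -0.072, 0, 0], [-0.011, -0.001, -0.073, 0, 0], [-0.009, -0.001, -0.073, 0, 0], [-0.007, -0.001, -0.073, 0, 0]] at -183.0 15.0
```

Emit:
drive_tool --pt "-0.158 -0.013 0.012 0 0" --pt "-0.158 -0.013 0.002 0 0" --pt "-0.158 -0.013 -0.008 0 0" --pt "-0.157 -0.013 -0.018 0 0" --pt "-0.155 -0.012 -0.028 0 0" --pt "-0.153 -0.012 -0.038 0 0" --pt "-0.15 -0.012 -0.048 0 0" --pt "-0.147 -0.012 -0.058 0 0"

```text
t: 39.3
tool_pos: [0.6009, -0.0677, 0.1916]
tool_rot: [[-0.08, 0.997, 0.008], [0.997, 0.08, -0.001], [-0.001, 0.008, -1.0]]
contact_force: [3.8, 1.9, 7.5]
opening: 0.0072
finger_force: 61.2
```

```bash
python3 st.py
```

```text
t 39.3 pos [ 0.6009 -0.0677  0.1916] inbox mm [  3.3  -1.6 191.6] yaw_y 4.6 F [3.8 1.9 7.5] op 0.0072 61.18863523006439 j6 -0.27
```

Emit:
drive_tool --pt "-0.143 -0.011 -0.067 0 0" --pt "-0.138 -0.011 -0.077 0 0" --pt "-0.133 -0.011 -0.085 0 0" --pt "-0.127 -0.01 -0.094 0 0" --pt "-0.121 -0.01 -0.102 0 0" --pt "-0.114 -0.009 -0.11 0 0" --pt "-0.107 -0.009 -0.117 0 0" --pt "-0.099 -0.008 -0.123 0 0"

```text
t: 40.3
tool_pos: [0.5261, -0.0738, 0.1318]
tool_rot: [[-0.08, 0.997, 0.003], [0.997, 0.08, -0.0], [-0.001, 0.003, -1.0]]
contact_force: [-0.0, 2.2, 6.0]
opening: 0.0074
finger_force: 64.9
```

```bash
python3 st.py
```

```text
t 40.3 pos [ 0.5261 -0.0738  0.1318] inbox mm [-71.7  -1.6 131.8] yaw_y 4.59 F [-0.   2.2  6. ] op 0.0074 64.94998455047607 j6 -0.31
```

Emit:
drive_tool --pt "-0.091 -0.007 -0.13 0 0" --pt "-0.082 -0.007 -0.135 0 0" --pt "-0.073 -0.006 -0.14 0 0" --pt "-0.064 -0.005 -0.145 0 0" --pt "-0.055 -0.004 -0.149 0 0" --pt "-0.022 -0.002 -0.07 0 0" --pt "-0.02 -0.002 -0.071 0 0" --pt "-0.018 -0.001 -0.071 0 0"

```text
t: 41.3
tool_pos: [0.4934, -0.0762, 0.0625]
tool_rot: [[-0.08, 0.997, -0.0], [0.997, 0.08, 0.0], [0.0, -0.0, -1.0]]
contact_force: [-5.7, 3.3, 4.7]
opening: 0.0072
finger_force: 67.9
```

```bash
python3 st.py
```

```text
t 41.3 pos [ 0.4934 -0.0762  0.0625] inbox mm [-104.5   -1.4   62.5] yaw_y 4.61 F [-5.7  3.3  4.7] op 0.0072 67.94185996055603 j6 -0.33
```

Emit:
drive_tool --pt "-0.016 -0.001 -0.072 0 0" --pt "-0.014 -0.001 -0.072 0 0" --pt "-0.011 -0.001 -0.073 0 0" --pt "-0.009 -0.001 -0.073 0 0" --pt "0 0 -0.04 0 0" --pt "0 0 0 0 0"

```text
t: 42.05
tool_pos: [0.4889, -0.0767, 0.0372]
tool_rot: [[-0.08, 0.997, -0.002], [0.997, 0.08, 0.0], [0.0, -0.002, -1.0]]
contact_force: [-6.4, -1.4, -3.0]
opening: 0.0072
finger_force: 68.4
```

```bash
python3 st.py
```

```text
t 42.05 pos [ 0.4889 -0.0767  0.0372] inbox mm [-109.    -1.6   37.2] yaw_y 4.6 F [-6.4 -1.4 -3. ] op 0.0072 68.43197107315063 j6 -0.33
```

Emit:
drive_tool --pt "0 0 -0.02 0 0" --pt "0 0 -0.02 0 0" --pt "0 0 0 0 0"

```text
t: 42.42
tool_pos: [0.4887, -0.0767, 0.0344]
tool_rot: [[-0.08, 0.997, -0.002], [0.997, 0.08, 0.0], [0.0, -0.002, -1.0]]
contact_force: [-8.3, -1.9, 0.7]
opening: 0.0073
finger_force: 68.8
```

```bash
python3 st.py
```

```text
t 42.42 pos [ 0.4887 -0.0767  0.0344] inbox mm [-109.3   -1.6   34.4] yaw_y 4.6 F [-8.3 -1.9  0.7] op 0.0073 68.807852268219 j6 -0.33
```

Emit:
drive_tool --pt "0 0 -0.02 0 0" --pt "0 0 -0.02 0 0" --pt "0 0 0 0 0"

```text
t: 42.8
tool_pos: [0.4885, -0.0767, 0.0317]
tool_rot: [[-0.08, 0.997, -0.003], [0.997, 0.08, 0.0], [0.0, -0.003, -1.0]]
contact_force: [-12.8, -1.6, 8.3]
opening: 0.0069
finger_force: 69.6
```

```bash
python3 st.py
```

```text
t 42.8 pos [ 0.4885 -0.0767  0.0317] inbox mm [-109.5   -1.6   31.7] yaw_y 4.61 F [-12.8  -1.6   8.3] op 0.0069 69.63208794593811 j6 -0.33
```

Emit:
drive_tool --pt "0 0 -0.02 0 0" --pt "0 0 -0.02 0 0" --pt "0 0 0 0 0"

```text
t: 43.18
tool_pos: [0.4884, -0.0766, 0.0308]
tool_rot: [[-0.081, 0.997, -0.003], [0.997, 0.081, 0.0], [0.0, -0.003, -1.0]]
contact_force: [-24.2, 1.1, 45.2]
opening: 0.0071
finger_force: 74.8
```

```bash
python3 st.py
```

```text
t 43.17 pos [ 0.4884 -0.0766  0.0308] inbox mm [-109.6   -1.4   30.8] yaw_y 4.63 F [-24.2   1.1  45.2] op 0.0071 74.77250218391418 j6 -0.33
```

Emit:
drive_tool --pt "0.01 0 0.025 0 0" --pt "0 0 0 0 0.35" --pt "0 0 0 0 0.35" --pt "0 0 0.3 0 0.35" --pt "0 0 0.7 0 0.35" --pt "0 0 0.7 0 0.35" --pt "0 0 0.7 0 0.35" --pt "0 0 0.2 0 0.5"

```text
t: 44.18
tool_pos: [0.4919, -0.0769, 0.2282]
tool_rot: [[-0.08, 0.997, 0.006], [0.997, 0.08, -0.002], [-0.002, 0.006, -1.0]]
contact_force: [0.2, 0.0, -0.0]
opening: 0.0425
finger_force: 0.0
```

Emit:
drive_tool --pt "0.03 -0.6 0 0 0.5" --pt "0.03 -0.7 0 0 0.5" --pt "0.03 -0.8 0 0 0.5" --pt "0.02 -0.75 0 0 0.5" --pt "0 0 0 0 0.5" --pt "0 0 0 0 0.5"

```text
t: 44.92
tool_pos: [0.4984, -0.2898, 0.2239]
tool_rot: [[-0.08, 0.997, -0.001], [0.997, 0.08, 0.001], [0.001, -0.001, -1.0]]
contact_force: [-0.4, 0.1, 0.2]
opening: 0.0428
finger_force: 0.0
```

```bash
python3 st.py; python3 - <<'E'
from h import *
c=cam('wrist');d=cam('scene')
im=np.zeros((420,800,3),np.uint8);im[:,:560]=c['im'];a=cv2.resize(d['im'][150:290,180:360],None,fx=1.33,fy=1.33);im[:a.shape[0],560:560+a.shape[1]]=a[:,:240]
cv2.imwrite('pics/w8.png',im)
b=np.load('box.npy');k,s=np.cos(b[2]),np.sin(b[2])
hb=[[-.108,0,.045]];print(proj(c,[[b[0]+k*x-s*y,b[1]+s*x+k*y,z] for x,y,z in [(-.108,-.05,.045),(-.108,.05,.045),(-.114,-.215,.135),(-.114,-.249,.135)]]))
E
```

```text
t 44.92 pos [ 0.4984 -0.2898  0.2239] inbox mm [-116.7 -214.8  223.9] yaw_y 4.58 F [-0.4  0.1  0.2] op 0.0428 0.0 j6 -0.69
[[ 292.88442191  -27.43040855]
 [ 294.39877936 -205.41487378]
 [ 284.90535293  220.04756662]
 [ 284.76675733  269.10128263]]
```

View pics/w8.png

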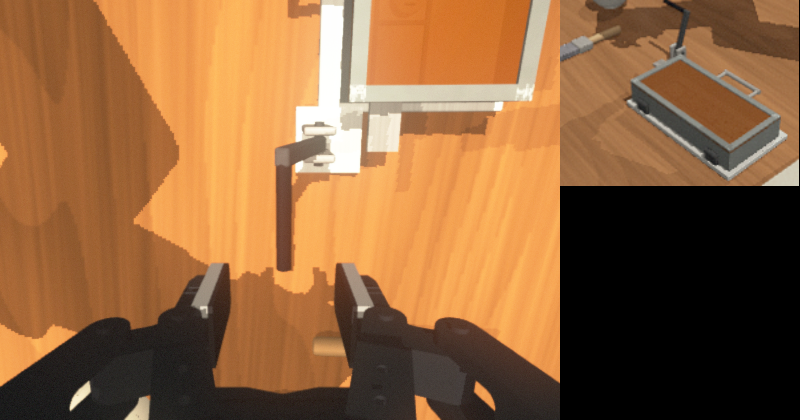

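The hood is down and the rod at column 284 is centred. Gripping the lever.

Emit:
drive_tool --pt "0.02 0 -0.6 0 0.5" --pt "0 0 -0.5 0 0.5" --pt "0 0 -0.26 0 0.4" --pt "0 0 0 0 0.1" --pt "0 0 0 0 0" --pt "0 0 0 0 0" --pt "0 0 0 0 0"

```text
t: 45.9
tool_pos: [0.5002, -0.2895, 0.1231]
tool_rot: [[-0.08, 0.997, 0.0], [0.997, 0.08, 0.001], [0.001, 0.0, -1.0]]
contact_force: [0.7, 6.0, -4.1]
opening: 0.0076
finger_force: 58.6
```

```bash
python3 st.py; python3 - <<'E'
import numpy as np
k,s=np.cos(.08),np.sin(.08)
a=np.linspace(1.9,0,15);d=np.diff(np.c_[np.cos(a),np.sin(a)]*90,axis=0)/75
L=np.c_[d[:,0]*k,d[:,0]*s,d[:,1]].round(3).tolist();print([r+[0,0] for r in L[:7]]);print([r+[0,0] for r in L[7:]])
E
```

```text
t 45.9 pos [ 0.5002 -0.2895  0.1231] inbox mm [-114.8 -214.6  123.1] yaw_y 4.61 F [ 0.7  6.  -4.1] op 0.0076 58.62830579280853 j6 -0.69
[[0.157, 0.013, 0.042, 0, 0], [0.161, 0.013, 0.02, 0, 0], [0.162, 0.013, -0.002, 0, 0], [0.16, 0.013, -0.024, 0, 0], [0.156, 0.012, -0.045, 0, 0], [0.148, 0.012, -0.066, 0, 0], [0.138, 0.011, -0.085, 0, 0]]
[[0.125, 0.01, -0.103, 0, 0], [0.11, 0.009, -0.119, 0, 0], [0.093, 0.007, -0.133, 0, 0], [0.074, 0.006, -0.145, 0, 0], [0.054, 0.004, -0.153, 0, 0], [0.033, 0.003, -0.159, 0, 0], [0.011, 0.001, -0.162, 0, 0]]
```

Emit:
drive_tool --pt "0.157 0.013 0.042 0 0" --pt "0.161 0.013 0.02 0 0" --pt "0.162 0.013 -0.002 0 0" --pt "0.16 0.013 -0.024 0 0" --pt "0.156 0.012 -0.045 0 0" --pt "0.148 0.012 -0.066 0 0" --pt "0.138 0.011 -0.085 0 0"

```text
t: 46.78
tool_pos: [0.5818, -0.2834, 0.1123]
tool_rot: [[-0.08, 0.997, 0.001], [0.997, 0.08, -0.0], [-0.0, 0.001, -1.0]]
contact_force: [0.9, 8.6, 10.0]
opening: 0.0075
finger_force: 58.7
```

```bash
python3 st.py
```

```text
t 46.77 pos [ 0.5818 -0.2834  0.1123] inbox mm [ -33.  -215.1  112.3] yaw_y 4.61 F [ 0.9  8.6 10. ] op 0.0075 58.65277826786041 j6 -0.61
```

Emit:
drive_tool --pt "0.125 0.01 -0.103 0 0" --pt "0.11 0.009 -0.119 0 0" --pt "0.093 0.007 -0.133 0 0" --pt "0.074 0.006 -0.145 0 0" --pt "0.054 0.004 -0.153 0 0" --pt "0.033 0.003 -0.159 0 0" --pt "0.005 0.0 -0.1 0 0" --pt "0 0 0 0 0"

```text
t: 47.78
tool_pos: [0.618, -0.2808, 0.0435]
tool_rot: [[-0.081, 0.997, -0.001], [0.997, 0.081, -0.0], [-0.0, -0.001, -1.0]]
contact_force: [-7.8, 2.9, 6.1]
opening: 0.0073
finger_force: 58.8
```

```bash
python3 st.py
```

```text
t 47.77 pos [ 0.618  -0.2808  0.0435] inbox mm [   3.3 -215.4   43.5] yaw_y 4.63 F [-7.8  2.9  6.1] op 0.0073 58.8260543346405 j6 -0.58
```

Emit:
drive_tool --pt "0 0 -0.04 0 0" --pt "0 0 -0.02 0 0" --pt "0 0 -0.02 0 0" --pt "0 0 0 0 0"

```text
t: 48.28
tool_pos: [0.6183, -0.281, 0.0425]
tool_rot: [[-0.081, 0.997, -0.0], [0.997, 0.081, -0.001], [-0.001, -0.0, -1.0]]
contact_force: [-26.1, 12.1, 49.3]
opening: 0.0071
finger_force: 63.8
```

```bash
python3 st.py
```

```text
t 48.27 pos [ 0.6183 -0.281   0.0425] inbox mm [   3.6 -215.5   42.5] yaw_y 4.65 F [-26.1  12.1  49.3] op 0.0071 63.759223222732544 j6 -0.58
```

Emit:
drive_tool --pt "0 0 -0.02 0 0" --pt "0 0 0 0 0"

```text
t: 48.52
tool_pos: [0.6183, -0.281, 0.0422]
tool_rot: [[-0.081, 0.997, -0.0], [0.997, 0.081, -0.001], [-0.001, -0.0, -1.0]]
contact_force: [-30.4, 15.1, 61.0]
opening: 0.0073
finger_force: 65.0
```

```bash
python3 st.py
```

```text
t 48.52 pos [ 0.6183 -0.281   0.0422] inbox mm [   3.6 -215.6   42.2] yaw_y 4.65 F [-30.4  15.1  61. ] op 0.0073 65.03200471401215 j6 -0.58
```

Emit:
drive_tool --pt "0 0 0.05 0 0" --pt "0 0 0 0 0.5" --pt "0 0 0 0 0.5" --pt "0 0 0.3 0 0.5" --pt "0 0 0.7 0 0.5" --pt "0 0.2 0.7 0 0.5" --pt "-0.3 0.5 0.7 0 0.5" --pt "-0.3 0.6 0.5 0 0.5"

```text
t: 49.52
tool_pos: [0.5751, -0.1863, 0.2549]
tool_rot: [[-0.079, 0.997, 0.003], [0.997, 0.079, -0.001], [-0.002, 0.003, -1.0]]
contact_force: [0.5, 1.0, 0.0]
opening: 0.0428
finger_force: 0.0
```

Emit:
drive_tool --pt "-0.3 0.6 0.3 0 0.5" --pt "0 0 0 0 0.5" --pt "0 0 0 0 0.5"

```text
t: 49.9
tool_pos: [0.553, -0.142, 0.2747]
tool_rot: [[-0.08, 0.997, 0.001], [0.997, 0.08, -0.001], [-0.001, 0.001, -1.0]]
contact_force: [0.8, 0.0, -0.1]
opening: 0.0428
finger_force: 0.0
```

```bash
python3 st.py; python3 - <<'E'
from h import *
c=cam('wrist');d=cam('scene')
im=np.zeros((420,800,3),np.uint8);im[:,:560]=c['im'];a=cv2.resize(d['im'][170:290,220:380],None,fx=1.5,fy=1.5);im[:a.shape[0],560:800]=a
cv2.imwrite('pics/w9.png',im)
b=np.load('box.npy');k,s=np.cos(b[2]),np.sin(b[2])
W=lambda L:[[b[0]+k*x-s*y,b[1]+s*x+k*y,z] for x,y,z in L]
print('handle,rod tip',proj(c,W([(-.108,-.05,.045),(-.108,.05,.045),(.005,-.181,.05),(.005,-.249,.05),(.005,-.249,.06)])).round(1).tolist())
print('scene',((proj(d,W([(.005,-.181,.05),(.005,-.249,.05),(-.108,-.05,.045),(-.108,.05,.045)]))-[220,170])*1.5+[560,0]).round(0).tolist())
E
```

```text
t 49.9 pos [ 0.553  -0.142   0.2747] inbox mm [-50.4 -71.8 274.7] yaw_y 4.61 F [ 0.8  0.  -0.1] op 0.0428 0.0 j6 -0.41
handle,rod tip [[222.2, 157.3], [217.3, 46.1], [332.9, 281.5], [330.6, 337.5], [331.8, 342.9]]
scene [[595.0, 43.0], [573.0, 28.0], [685.0, 50.0], [724.0, 74.0]]
```

View pics/w9.png

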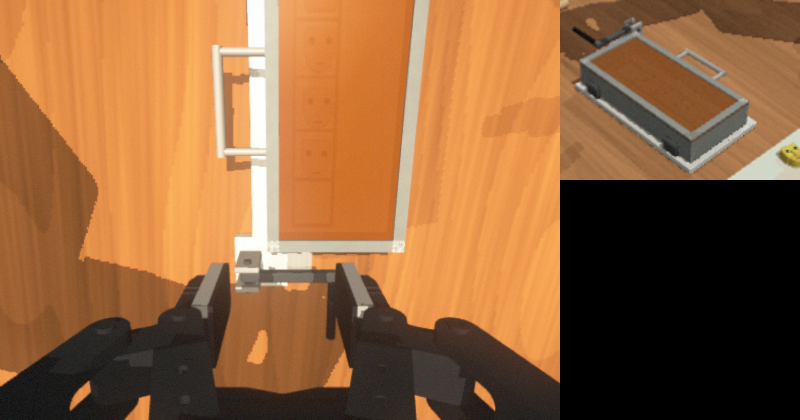

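Lever and hood both look shut. A pixel comparison with the starting scene will confirm it.

```bash
python3 - <<'E'
from h import *
import pickle
a=pickle.load(open('scene0.pkl','rb'))['im'];b=cam('scene')['im']
g=lambda i:cv2.cvtColor(i,cv2.COLOR_BGR2GRAY).astype(np.float32)
for n,(y0,y1,x0,x1) in dict(lever=(180,205,226,280),handle=(200,226,290,335),plate=(225,285,230,300)).items():
    sh,r=cv2.phaseCorrelate(g(a)[y0:y1,x0:x1].copy(),g(b)[y0:y1,x0:x1].copy());print(n,np.round(sh,2),round(r,2),np.abs(g(a)-g(b))[y0:y1,x0:x1].mean().round(1))
    best=min((np.abs(g(a)[y0:y1,x0:x1]-g(b)[y0+j:y1+j,x0+i:x1+i]).mean(),i,j) for i in range(-3,4) for j in range(-3,4));print(best)
E
```

```text
lever [-0.1   0.93] 0.7 26.8
(np.float32(26.847408), 0, 0)
handle [0.62 0.49] 1.01 4.4
(np.float32(4.425641), 0, 0)
plate [-0.01  0.04] 1.02 4.4
(np.float32(4.354048), 0, 0)
```

```bash
python3 - <<'E'
from h import *
import pickle
a=pickle.load(open('scene0.pkl','rb'))['im'];b=cam('scene')['im']
for i in (a,b):
    m=(i[180:205,226:282].max(2)<45); y,x=np.nonzero(m); print(len(x),x.mean().round(2),y.mean().round(2))
    k=[(c,np.nonzero(m[:,c])[0].mean().round(1)) for c in range(2,18,3) if m[:,c].any()];print(k)
E
```

```text
34 10.53 12.29
[(5, np.float64(9.5)), (8, np.float64(11.5)), (11, np.float64(13.5)), (14, np.float64(15.5))]
47 13.36 13.38
[(5, np.float64(10.5)), (8, np.float64(12.0)), (11, np.float64(14.0)), (14, np.float64(16.0)), (17, np.float64(20.0))]
```

```bash
python3 -c "
from bench import ctrl
print(ctrl.sign_off())"
```

```text
the job is handed in; nothing more can be done
None
```

I handed the job in: all four white faces lie face up in nests 0–3, the hood is down and the lever is shut, and the jar, brush and bowl were left alone. I viewed 15 pictures, one over the limit of 14.

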